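# True up a paper cassette's side guide with a square

## Task

Pick the checking square with the orange grip up off the blue mat and lay it flat in the sloping paper cassette, then press its outer corner into the corner between the white end wall and the green side guide, firmly but not hard, so that the square itself (not the gripper) swings the guide home and both legs sit flush on both faces without a gap; hold it so for about a second. Then set the square down flat in the middle of the mat before letting go of it, leaving the guide home and everything else alone.

Things in the scene. Friction and masses are not known exactly. Their poses are not given: they have to be found in the camera images.
- square: Loose checking square, 0.22-0.45 kg: two flat steel legs at a right angle, each 150 mm long outside, 22 wide, 10 thick, with a diagonal brace carrying a grip bar. Origin: on the underside below the middle of the grip; z up out of its face. One leg runs along +x, outer edge at y = -48 mm; the other along +y, outer edge at x = -48 mm. Starts flat on the mat, grip up.
- square_corner (a point): Outer corner of the square where the two legs' outer edges meet, on the underside: at (-48, -48, 0) mm in the square's frame.
- square_grip (a point): Middle of the square's orange grip bar, 30 mm above the underside, over the origin. The bar is 60 mm long, 20 mm thick, upright from 10 to 50 mm above the underside; it runs along the square's direction (1,-1,0), so fingers close on it along (1,1,0).
- mat: Blue work mat, 280 x 280 x 3 mm, fixed flat on the bench. Origin: centre of its underside (top 3 mm above). It may lie left or right of the cassette.
- cassette: Grey printer paper cassette (open tray), fixed on a cradle; floor slopes 27 degrees, low edge to the right (as the robot looks ahead). Origin: floor corner where the end wall's inner face (x = 0) meets the side guide's inner face when home (y = 0). x up the slope along the guide, y along the end wall, z square out of the floor. Floor 240 (x) by 225 mm (y); other rims 26 mm high at y = 225, 14 mm at x = 240.
- end_wall: White fixed end wall on the low edge of the cassette, 240 mm long, 8 mm thick, 40 mm high above the floor; same origin and axes as the cassette. Its inner face is x = 0. Wall and guide stop are rigid. The highest rim of the cassette is 165 mm above the bench.
- guide (a joint): Angle of the green side guide (rad). 0 = home, against a stop and square to the end wall; it starts swung into the tray (positive) by 0.06 to 0.14. Pivot along the cassette's z at x = 6, y = -4 mm, so the free end moves to +y as it grows. Friction (0.2 N m) keeps it where it is left; about 1.5 N at 150 mm from the corner moves it.
- guide_plate: The green side guide: plate 185 mm long, 8 mm thick, its top 40 mm above the cassette floor (45 mm at a small tab near its free end). Origin on its pivot at the floor; x along the plate to its free end; the face towards the tray is at y = +4 mm.
- dish: Bystander, leave alone: steel bowl for screws, 72 mm across and 22 mm high, standing at the corner of the mat. Origin: centre of its underside.
- screwdriver: Bystander, leave alone: black-handled screwdriver, 190 mm, near the robot on the right. Origin: centre of its underside.
- dust_brush: Bystander, leave alone: brush, 180 mm, near the robot on the left. Origin: centre of its underside.
- parts_box: Bystander, leave alone: small closed cardboard box, 120 x 90 x 70 mm, right of the robot. Origin: centre of its underside.
- spare_cover: Bystander, leave alone: white plastic cover, 140 x 90 x 22 mm, left of the robot. Origin: centre of its underside.

How it is judged:
On the way, in this order (a step that is already met when the one before it is completed fails the run):
1. the held square lies flat in the cassette's corner and both legs bear on both faces, more than 3 N each, without a gap (corner within 5 mm, within 1.4 degrees), the guide home, for 0.8 s (contact force between square and end_wall above 3 N and contact force between square and guide_plate above 3 N and angle between the x axis of square and the x axis of cassette, either way round below 0.025 rad and angle between the z axis of square and the z axis of cassette, either way round below 0.05 rad and distance between square_corner and cassette below 0.005 m and value of joint guide below 0.015 rad and contact force between the fingers and square above 1 N), for 0.8 s.
2. the square lies flat on the middle of the mat while still held (z of square in the frame of mat below 0.007 m and horizontal distance between square and mat below 0.06 m and angle between square's own z axis and vertical below 0.06 rad and contact force between square and mat above 0.3 N and contact force between the fingers and square above 1 N), for 0.05 s.
At the end, for the whole second after the job is handed in: The square lies flat on the mat, its grip within 60 mm of the mat's middle, at rest and released; the side guide is home (below 0.015 rad) (z of square in the frame of mat below 0.007 m and horizontal distance between square and mat below 0.06 m and angle between square's own z axis and vertical below 0.06 rad and linear speed of square below 0.02 m/s and value of joint guide below 0.015 rad and contact force between the fingers and square below 0.1 N); the robot touches nothing.
It fails at once if the square is pressed hard (over 60 N) on the end wall or the guide (contact force between square and end_wall above 60 N or contact force between square and guide_plate above 60 N).
It fails at once if the gripper or arm pushes the side guide (contact force between any of the fingers, the arm and guide_plate above 1 N).
It fails at once if a bystander is moved more than 25 mm (distance of any of dish, screwdriver, dust_brush, parts_box, spare_cover from where it was at the start of the episode above 0.025 m).
It also fails if it takes over 67 s, if anything falls off the work surface, if the arm or the gripper's body presses on something with over 40 N, if the wrist force passes 120 N, or if a joint passes its speed limit or range.

## Robot

A 7-joint arm with a two-finger parallel gripper is mounted at the origin on the work surface. World frame = base frame: x ahead of the robot, y to its left, z up, the work surface at z = 0. Lengths are in m, angles in rad, forces in N, time in s.
With the tool pointing down it reaches from about 0.4 to 0.85 m from the base axis. Payload 4.5 kg.
Tool frame: the origin (TCP) lies on the centre line of the jaws, within the pads' length; the fingertips stand 14 mm ahead of it and the grasp point (between the pads) lies 5 mm behind it (nose_length is the distance from the TCP to the fingertips, in m); x points along the fingers, y is the direction in which the jaws open and shut, and the axes are right-handed (so a half turn about x gives the same grasp; the last joint's range is limited). The gripper opens to 88 mm and grips with 3 to 60 N. Pads are 18 mm wide; open, the fingers measure 123 mm over their backs; the gripper's body (75 mm by 187 mm) begins 45 mm behind the grasp point.
Start: joints at [1.375, 0.689, -0.195, 1.565, 0.157, 0.902, -0.215], TCP at [0.142, -0.609, 0.253] pointing down, gripper open.
Joint ranges: [-3.01, 3.01], [-0.46, 2.08], [-1.47, 1.51], [0.13, 2.56], [-1, 4.14], [0.04, 2.09], [-2.66, 2.66]. Speed limits (rad/s): [2.57, 2.57, 3.14, 3.14, 3.14, 3.14, 3.14].

## Interface

Orientations are given as a unit quaternion [x, y, z, w].
In Python, from plant import get_state, snapshot, camera_params, finish_job, boxes_of, silhouettes, spot_point, nose_length gives the robot as it stands.
- The arm moves only by the tool apply_moves, never from a script. Its arguments are lists of equal length, an entry for each row: "delta_pos": the shift along the tool's x, y, z in cm, a list of three; "yaw": the turn about the tool's x in rad; "gripper": the opening in per cent of the stroke, from 0 (shut) to 100 (fully open). A call has 1 to 10 rows; each row is the pose to reach, as a shift and turn from the pose measured when the call began, along the tool's axes at that moment; what a row does not reach only later rows make up. A row lasts 1/12 s, in which the tool goes at most 41.7 mm and 7.16 degrees, less where a joint would pass 70% of its speed; a pose out of reach is approached as far as the arm can. A call with a gripper value outside its range is refused whole. The fingers move at their own pace and stop on an object; "force" is the grip in N (left out, the last holds). Time passes only in rows, so rows that repeat a pose let the fingers close. It gives the time, the measured TCP pose, the force and the opening at its end, in the units of the state.
- get_state(): the state, without advancing time (a new reading comes with each control period).
- snapshot(name): name is "scene" or "side" or "wrist"; returns the picture (384x512x3 uint8, red, green, blue); there is no depth.
- camera_params(name): a dict with "fovy" (degrees; the focal length in pixels is half the picture's height over the tangent of half this angle, whatever the lens; pixels are square), "cx", "cy" (the principal point, pixels), "position" and "orientation" of the camera in the world. Camera axes: x right, y down, z forward; pixel columns grow to the right and rows downward; lengths in m; the calibration is good to about 2 mm. A picture is of the moment at which its call begins: read the wrist's pose just before it. camera_params takes no time and is no camera call; for the wrist camera it gives the pose at the moment of the call.
- finish_job(): hands the job in, once; it reports no verdict.
Trained networks look in the newest picture that a camera, given by its name, has taken for a name from the list of things; names that differ only in an ending like _2 or _b are one class to them, and where a whole thing is asked for, a point or a joint stands for the part that bears it (a point fixed in the world has none). Each returns a list of dicts, best first, with "score" (0 to 1); they miss things now and then, are a little off and sometimes report something else, mostly with a low value. They report only what shows in the picture. A call takes as long as a camera call.
- boxes_of(thing, camera): "bbox" ([left, top, width, height] in pixels, round what is visible of it).
- silhouettes(thing, camera): "mask" (384x512 bool, what is visible of it) and "bbox" ([left, top, width, height] in pixels, round what is visible of it).
- spot_point(thing, camera): "pixel" ([column, row] in pixels: a listed point, or the origin of a listed thing).
The state is a dict: "clock": time; "q": joint angles; "qd": joint speeds; "joint_torque": joint torques, N m; "tool_pos": TCP position; "eef_rot": TCP orientation; "contact_force": force on the tool from outside, world axes, zero at the start; "moment": the same for the moment, N m; "opening": opening from 0.0 (shut) to 1.0 (fully open).
Only numpy, scipy, OpenCV 4.12 (cv2) and the standard library are available. Lean on these libraries where they do the work, as an engineer would, in place of code of your own. Each camera call takes 0.05 s, during which the arm holds its last target.

## Working session

There is one attempt and no reset: what is moved stays moved. The work goes in short steps, Python scripts to look and compute and a tool call to move; the robot and the scene stay as the last step left them, time stands still between calls to the robot, and variables do not carry over. Pictures are saved under pics/ and viewed, and the job is handed in when it is done.

Besides the shell and the picture viewer there is one more tool, called after "Request:" by a JSON object that holds its "name" and its "arguments", one argument or row to a line. apply_moves: Moves the arm, as the interface text tells. Its arguments: {"type":"object","properties":{"delta_pos":{"type":"array"},"yaw":{"type":"array"},"gripper":{"type":"array"},"force":{"type":"number"}},"required":["delta_pos","yaw","gripper"]}

```bash
ls; mkdir -p pics; python3 - <<'E'
from plant import *
import cv2
print(get_state()); print(nose_length if not callable(nose_length) else nose_length())
for n in ["scene","side","wrist"]:
    im=snapshot(n); cv2.imwrite(f"pics/{n}0.png",im[:,:,::-1]); print(n,camera_params(n))
E
```

```text
pics
{'clock': 0.0, 'q': array([ 1.37483821,  0.68998517, -0.19451111,  1.5663487 ,  0.15735241,
        0.90246386, -0.21512596]), 'qd': array([-0.00101907, -0.00126007,  0.00042471,  0.00090372, -0.00077796,
       -0.00084535, -0.00041278]), 'joint_torque': array([-6.42583818e-04, -5.27555323e+01, -1.26679637e+00, -1.53423929e+01,
       -5.25728508e-02,  6.70232388e-03,  1.77998295e-04]), 'tool_pos': array([ 0.14214408, -0.60800724,  0.25190794]), 'eef_rot': array([-0.70230976, -0.08171006,  0.70257442, -0.08045903]), 'contact_force': array([-0.7592791 , -0.28234426, -1.07289165]), 'moment': array([-0.02723512,  0.03718866, -0.02391635]), 'opening': 1.0021502030418217}
0.014
scene {'fovy': 43.907865689834544, 'cx': 249.18631789164453, 'cy': 198.75315338145447, 'position': array([1.10902629, 0.47088768, 1.32479574]), 'orientation': array([ 0.4334487 ,  0.862119  , -0.23661524, -0.11351776])}
side {'fovy': 56.271758427520275, 'cx': 260.9696241019344, 'cy': 196.60368373647324, 'position': array([-0.03305239,  0.76589252,  0.9679792 ]), 'orientation': array([-0.28296373,  0.88054276, -0.36029026,  0.12151913])}
wrist {'fovy': 63.85267857248688, 'cx': 261.2648137501888, 'cy': 193.0467014271418, 'position': array([ 0.21290904, -0.59206952,  0.38341147]), 'orientation': array([ 0.77605227, -0.61476134, -0.08842662,  0.10950846])}
```

View pics/scene0.png

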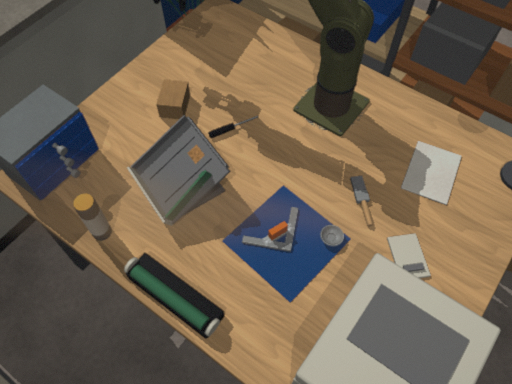

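View pics/side0.png

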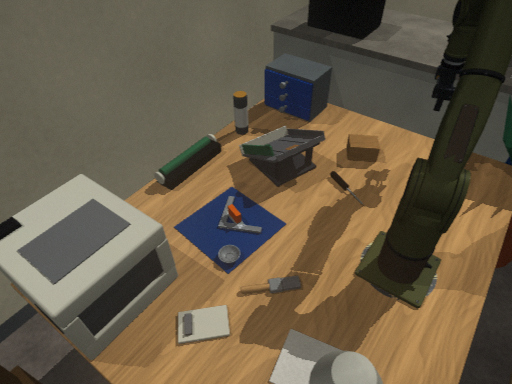

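View pics/wrist0.png

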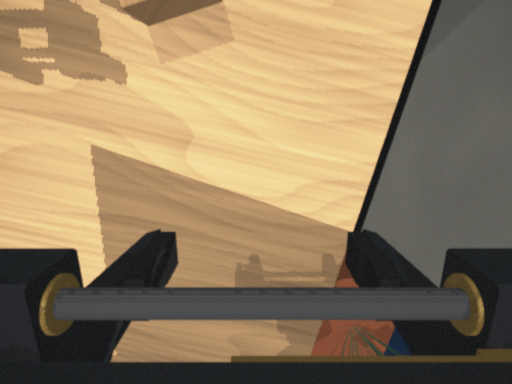

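```bash
cat > h.py <<'E'
import numpy as np, cv2
from plant import *
from scipy.spatial.transform import Rotation as R
from scipy.optimize import least_squares
def proj(P,cp):
    P=np.atleast_2d(P); c=R.from_quat(cp['orientation']).inv().apply(P-cp['position'])
    f=192/np.tan(np.radians(cp['fovy']/2))
    return np.c_[cp['cx']+f*c[:,0]/c[:,2],cp['cy']+f*c[:,1]/c[:,2]]
def ray(px,cp):
    f=192/np.tan(np.radians(cp['fovy']/2))
    d=R.from_quat(cp['orientation']).apply([(px[0]-cp['cx'])/f,(px[1]-cp['cy'])/f,1]); return cp['position'],d/np.linalg.norm(d)
def atz(px,cp,z):
    o,d=ray(px,cp); return o+d*(z-o[2])/d[2]
def tri(obs):
    A=np.zeros((3,3));b=np.zeros(3)
    for px,cp in obs:
        o,d=ray(px,cp);M=np.eye(3)-np.outer(d,d);A+=M;b+=M@o
    p=np.linalg.solve(A,b); return p,[np.linalg.norm((np.eye(3)-np.outer(d,d))@(p-o)) for o,d in (ray(*x) for x in obs)]
E
python3 - <<'E'
from h import *
res={}
for t in ["square","square_corner","square_grip","mat","cassette","end_wall","guide_plate","dish","guide"]:
    for c in ["scene","side"]:
        r=spot_point(t,c); res[t,c]=r[0]['pixel'] if r else None
        print(t,c,[(np.round(k['pixel'],1),round(k['score'],2)) for k in r[:2]])
cs={c:camera_params(c) for c in["scene","side"]}
for t in ["square","square_corner","square_grip","mat","cassette","end_wall","guide_plate","dish"]:
    if res[t,"scene"] is not None and res[t,"side"] is not None:
        print(t,*[np.round(v,4) for v in tri([(res[t,c],cs[c]) for c in cs])])
for c in cs:
    im=snapshot(c)
    x,y=((90,90) if c=="scene" else (150,90))
    cv2.imwrite(f"pics/{c}crop.png",cv2.resize(im[y:y+220,x:x+280,::-1] if c=="scene" else im[y:y+200,x:x+230,::-1],None,fx=2.8,fy=2.7,interpolation=cv2.INTER_CUBIC)[:600,:800])
print(get_state()['clock'])
E
```

```text
square scene [(array([277.9, 233.8]), 0.64), (array([170.2, 221.2]), 0.43)]
square side [(array([230.7, 220.3]), 0.74)]
square_corner scene [(array([288.4, 249.9]), 0.92)]
square_corner side [(array([216.4, 225.6]), 0.61)]
square_grip scene [(array([278.2, 229. ]), 0.84)]
square_grip side [(array([233.6, 211.3]), 0.98)]
mat scene [(array([283.6, 242.1]), 0.74), (array([170.8, 218. ]), 0.66)]
mat side [(array([228.7, 222.1]), 0.74)]
cassette scene [(array([168.9, 220. ]), 0.92)]
cassette side [(array([245.2, 153.1]), 0.69)]
end_wall scene [(array([171.4, 218.7]), 0.91)]
end_wall side [(array([242.9, 149.5]), 0.72)]
guide_plate scene [(array([170.3, 221.3]), 0.55)]
guide_plate side [(array([242.5, 155.1]), 0.73)]
dish scene [(array([330. , 235.3]), 0.83)]
dish side [(array([225.8, 258.1]), 0.85)]Traceback (most recent call last):
  File "<stdin>", line 5, in <module>
ValueError: it knows: cassette, dish, dust_brush, end_wall, guide_plate, mat, parts_box, screwdriver, spare_cover, square, square_corner, square_grip
```

```bash
python3 - <<'E'
from h import *
obs={"square":[(277.9,233.8),(230.7,220.3)],"corner":[(288.4,249.9),(216.4,225.6)],"grip":[(278.2,229),(233.6,211.3)],"mat":[(283.6,242.1),(228.7,222.1)],"cassette":[(168.9,220),(245.2,153.1)],"wall":[(171.4,218.7),(242.9,149.5)],"guide":[(170.3,221.3),(242.5,155.1)],"dish":[(330,235.3),(225.8,258.1)]}
cs={c:camera_params(c) for c in["scene","side"]}
for t,o in obs.items(): 
    p,e=tri(list(zip(o,cs.values()))); print(t,p.round(4),np.round(e,4))
for c in cs:
    im=snapshot(c)
    im=im[110:310,110:370] if c=="scene" else im[110:280,160:350]
    k=min(800/im.shape[1],600/im.shape[0])
    cv2.imwrite(f"pics/{c}crop.png",cv2.resize(im[:,:,::-1],None,fx=k,fy=k,interpolation=cv2.INTER_CUBIC)); print(k)
print(get_state()['clock'])
E
```

```text
square [0.5484 0.1513 0.0087] [0.0076 0.0076]
corner [0.5727 0.2044 0.0107] [0.0039 0.0039]
grip [0.546  0.144  0.0437] [0.0002 0.0002]
mat [0.5536 0.1698 0.0029] [0.003 0.003]
cassette [ 0.7168 -0.1439  0.0365] [0.0004 0.0004]
wall [ 0.7168 -0.1289  0.0638] [0.0008 0.0008]
guide [ 0.7193 -0.1338  0.035 ] [0.0046 0.0046]
dish [0.4585 0.2839 0.0091] [0.0093 0.0093]
3.0
3.5294117647058822
1.05
```

View pics/scenecrop.png

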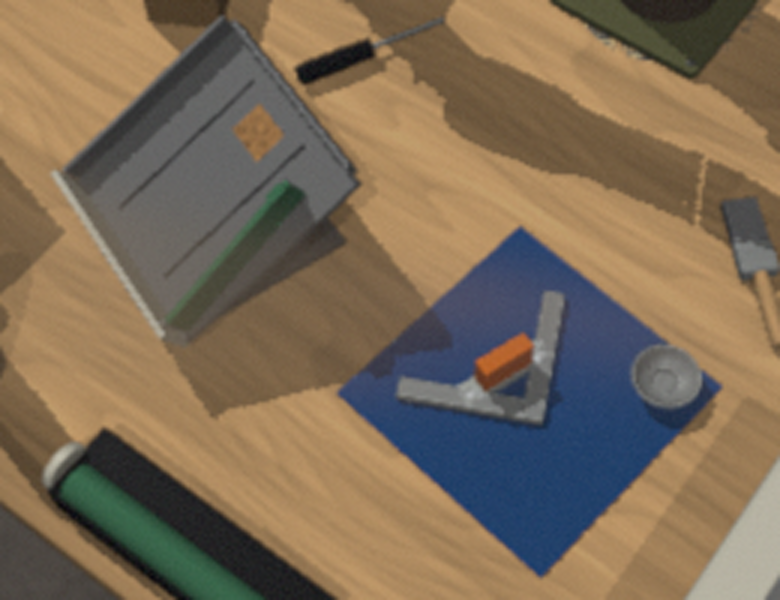

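View pics/sidecrop.png

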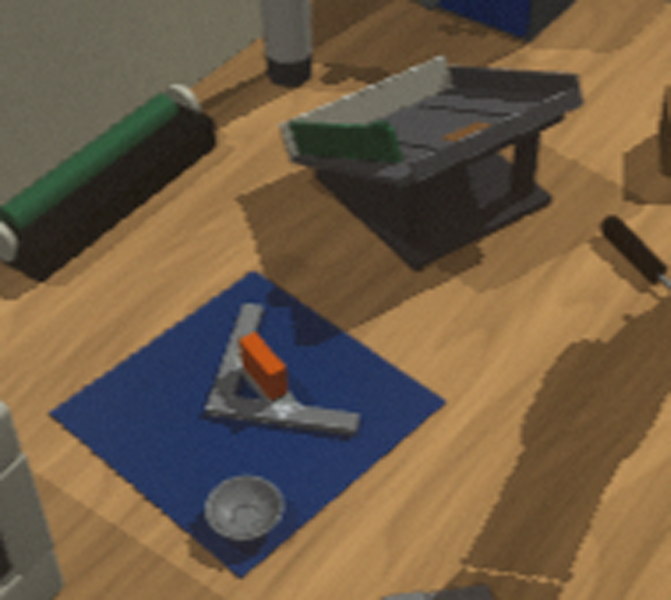

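```bash
cat > ov.py <<'E'
from h import *
def cas(o,psi):
    # psi = direction of cassette x horizontally
    return R.from_euler('z',psi)*R.from_euler('y',-np.radians(27)), np.array(o)
def sq(o,psi): return R.from_euler('z',psi),np.array(o)
def draw(im,segs,cp,T,off,k,col):
    r,o=T
    for s in segs:
        p=proj(r.apply(np.array(s)/1000)+o,cp)
        p=(p-off)*k
        cv2.polylines(im,[np.round(p*8).astype(int)],False,col,1,cv2.LINE_AA,3)
CAS=[[(0,0,0),(240,0,0),(240,225,0),(0,225,0),(0,0,0)],[(0,0,40),(0,225,40)],[(-8,0,40),(-8,225,40)],[(0,225,26),(240,225,26),],[(240,0,14),(240,225,14)],[(0,0,0),(0,0,40)]]
L=[(-48,-48),(102,-48),(102,-26),(-26,-26),(-26,102),(-48,102),(-48,-48)]
SQ=[[(x,y,10) for x,y in L],[(x,y,0) for x,y in L],[(28,-14,50),(14,-28,50),(-28,14,50),(-14,28,50),(28,-14,50)]]
def gd(a):
    r=R.from_euler('z',a)
    return [[tuple(r.apply(v)+[6,-4,0]) for v in [(0,4,40),(185,4,40),(185,-4,40),(0,-4,40)]],[tuple(r.apply(v)+[6,-4,0]) for v in [(0,4,0),(185,4,0)]]]
MAT=[[(-140,-140,3),(140,-140,3),(140,140,3),(-140,140,3),(-140,-140,3)]]
def crop(c,name,items,win,cp=None,im=None):
    im=snapshot(c) if im is None else im; cp=cp or camera_params(c)
    x0,y0,x1,y1=win; im=im[y0:y1,x0:x1,::-1]
    k=min(800/im.shape[1],600/im.shape[0]); im=cv2.resize(im,None,fx=k,fy=k,interpolation=cv2.INTER_CUBIC)
    for segs,T,col in items: draw(im,segs,cp,T,np.array([x0-.0,y0-.0]),k,col)
    cv2.imwrite(f"pics/{name}.png",im); return im
E
python3 - <<'E'
from ov import *
cs={c:camera_params(c) for c in["scene","side"]}
sc=lambda x,y:(x/3+110,y/3+110)
sd=lambda x,y:(x/3.529+160,y/3.529+110)
for n,a,b in [("rimXY",sc(225,20),sd(580,77)),("x240y0",sc(357,182),sd(392,172)),("wallEndFar",sc(56,173),sd(443,58)),("wallEndG",sc(165,337),sd(287,128))]:
    p,e=tri([(a,cs['scene']),(b,cs['side'])]); print(n,p.round(4),np.round(e,4))
print("mat corners");M=[]
for a,b in [(sc(520,228),sd(443,403)),(sc(340,393),sd(255,272)),(sc(541,576),sd(50,412)),(sc(720,385),sd(241,576))]:
    p,e=tri([(a,cs['scene']),(b,cs['side'])]); print(p.round(4),np.round(e,4)); M.append((atz(a,cs['scene'],.003)+atz(b,cs['side'],.003))/2)
print(np.array(M).round(4),np.mean(M,0))
print("square")
for n,a,b in [("corner",sc(545,420),sd(207,410)),("endA",sc(400,388),sd(252,308)),("endB",sc(553,294),sd(357,425))]:
    print(n,atz(a,cs['scene'],.013).round(4),atz(b,cs['side'],.013).round(4))
E
```

```text
rimXY [ 0.4463 -0.2921  0.1633] [0.0034 0.0034]
x240y0 [ 0.5249 -0.0533  0.1573] [0.0002 0.0002]
wallEndFar [ 0.6606 -0.3595  0.0684] [0.0011 0.0011]
wallEndG [ 0.7358 -0.1394  0.063 ] [0.0036 0.0036]
mat corners
[ 0.3864  0.0551 -0.0023] [0.0004 0.0004]
[ 0.6592  0.019  -0.0015] [0.002 0.002]
[0.6973 0.2938 0.0007] [0.0011 0.0011]
[ 0.4219  0.3283 -0.0005] [0. 0.]
[[0.3868 0.0578 0.003 ]
 [0.6588 0.0213 0.003 ]
 [0.6969 0.2945 0.003 ]
 [0.422  0.3293 0.003 ]] [0.5411207  0.17574492 0.003     ]
square
corner [0.5663 0.2092 0.013 ] [0.5636 0.2074 0.013 ]
endA [0.6245 0.0713 0.013 ] [0.6165 0.0726 0.013 ]
endB [0.4417 0.1347 0.013 ] [0.4324 0.1375 0.013 ]
```

```bash
python3 - <<'E'
from ov import *
cs={c:camera_params(c) for c in["scene","side"]}
sc=lambda x,y:(x/3+110,y/3+110)
sd=lambda x,y:(x/3.529+160,y/3.529+110)
ob=[((-48,-48,10),sc(545,418),sd(208,406)),((-37,102,10),sc(399,387),sd(252,308)),((102,-37,10),sc(553,293),sd(358,422)),((0,0,30),(278.2,229),(233.6,211.3))]
def f(p):
    T=sq([p[0],p[1],.003],p[2]);out=[]
    for P,a,b in ob:
        w=T[0].apply(np.array(P)/1000)+T[1]
        out+=[proj(w,cs['scene'])[0]-a,proj(w,cs['side'])[0]-b]
    return np.ravel(out)
r=least_squares(f,[.546,.144,np.radians(205)],x_scale=[.1,.1,1]);S=r.x;print("square",r.x,np.degrees(r.x[2]),r.fun.round(1))
ob2=[((242,227,26),sc(225,20),sd(580,77)),((242,-2,14),sc(357,182),None),((0,0,0),(168.9,220),(245.2,153.1))]
def g(p):
    T=cas(p[:3],p[3]);out=[]
    for P,a,b in ob2:
        w=T[0].apply(np.array(P)/1000)+T[1]
        out.append(proj(w,cs['scene'])[0]-a)
        if b: out.append(proj(w,cs['side'])[0]-b)
    return np.append(np.ravel(out),(p[2]-.032)*1500)
r=least_squares(g,[.717,-.144,.034,np.radians(160)],x_scale=[.1,.1,.1,1]);C=r.x;print("cas",r.x,np.degrees(r.x[3]),r.fun.round(1))
print("mat yaw")
it=[(CAS,cas(C[:3],C[3]),(0,255,255)),(gd(.1),cas(C[:3],C[3]),(0,0,255)),(SQ,sq([S[0],S[1],.003],S[2]),(0,255,0)),(MAT,sq([.541,.1757,0],np.radians(-7.5)),(255,255,255))]
crop("scene","ov1",it,(110,110,370,310)); crop("side","ov2",it,(160,110,350,280))
np.save("S.npy",S);np.save("C.npy",C)
E
```

```text
square [0.54426967 0.1431634  3.59704443] 206.09546433850906 [-0.5  0.3 -0.9  0.8 -0.2 -0.8 -0.4 -1.4  0.1 -1.4 -0.2 -0.8 -0.1  1.
  0.7  2.2]
cas [ 0.71688694 -0.1428003   0.03209301  2.7814469 ] 159.36516846103603 [ 1.7 -0.2 -1.7  1.4 -3.  -2.4  0.5  1.  -0.1  0.9  0.1]
mat yaw
```

View pics/ov1.png

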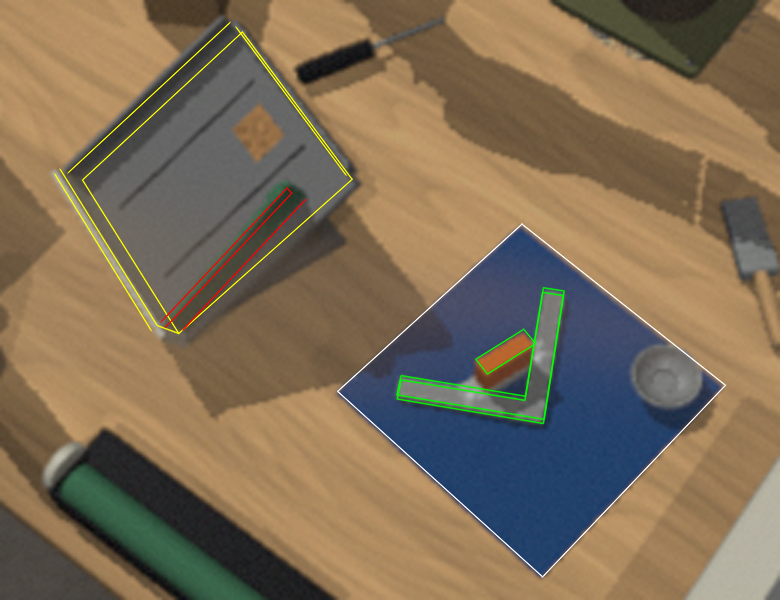

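View pics/ov2.png

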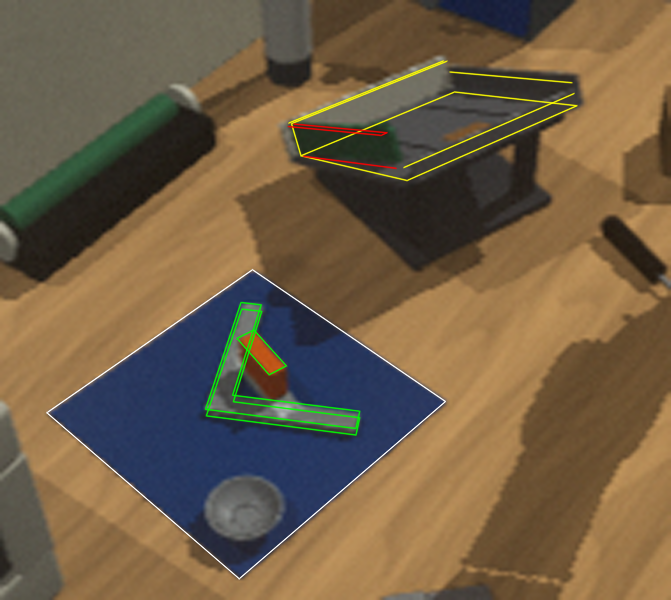

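```bash
cat > go.py <<'E'
import sys
from h import *
def go(tgt,jaw=None,dz=None):
    s=get_state(); r=R.from_quat(s['eef_rot']); M=r.as_matrix()
    d=M.T@(np.array(tgt)-s['tool_pos'])*100
    ja=np.degrees(np.arctan2(M[1,1],M[0,1])); 
    print("t %.2f pos %s tilt(x) %s jaw %.1f F %s op %.3f q7 %.2f q %s"%(s['clock'],s['tool_pos'].round(4),M[:,0].round(3),ja,s['contact_force'].round(1),s['opening'],s['q'][6],s['q'].round(2)))
    print("delta cm",d.round(2),"rows>=",np.linalg.norm(d)/4.17)
    if jaw is not None:
        e=(jaw-ja+90)%180-90  # world ccw
        print("yaw rad (tool x down => -ccw):",round(-np.radians(e),3))
if __name__=="__main__":
    a=[float(v) for v in sys.argv[1:]]
    go(a[:3],a[3] if len(a)>3 else None)
E
python3 go.py .48 -.35 .26 71; python3 go.py .544 .143 .25 71
```

```text
t 1.15 pos [ 0.1424 -0.6086  0.2527] tilt(x) [ 0. -0. -1.] jaw -76.8 F [-0.8 -0.8 -1.2] op 1.000 q7 -0.22 q [ 1.37  0.69 -0.19  1.57  0.16  0.9  -0.22]
delta cm [ -0.73 -17.49 -38.76] rows>= 10.199295460616788
yaw rad (tool x down => -ccw): 0.561
t 1.15 pos [ 0.1424 -0.6086  0.2527] tilt(x) [ 0. -0. -1.] jaw -76.8 F [-0.8 -0.8 -1.2] op 1.000 q7 -0.22 q [ 1.37  0.69 -0.19  1.57  0.16  0.9  -0.22]
delta cm [  0.27 -64.03 -56.23] rows>= 20.435424932598536
yaw rad (tool x down => -ccw): 0.561
```

Request:
{"name": "apply_moves", "arguments": {
  "delta_pos": [
    [-0.7, -3, -4],
    [-0.7, -5, -8],
    [-0.7, -7, -12],
    [-0.7, -9, -16],
    [-0.7, -11, -20],
    [-0.7, -13, -24],
    [-0.7, -14.5, -28],
    [-0.7, -15.5, -32],
    [-0.7, -16.5, -36],
    [-0.7, -17.5, -38.8]
  ],
  "yaw": [0, 0, 0, 0.1, 0.2, 0.3, 0.4, 0.5, 0.56, 0.56],
  "gripper": [100, 100, 100, 100, 100, 100, 100, 100, 100, 100]
}}

```text
clock: 1.98
tool_pos: [0.4721, -0.3546, 0.26]
eef_rot: [0.698, -0.117, -0.697, -0.117]
contact_force: [0.4, -0.5, -1.0]
opening: 1.001
```

```bash
python3 go.py .544 .143 .25 71
```

```text
t 1.98 pos [ 0.4721 -0.3546  0.26  ] tilt(x) [ 0.    -0.001 -1.   ] jaw -109.1 F [ 0.4 -0.5 -1. ] op 1.001 q7 -1.33 q [ 0.56  0.63  0.01  1.67 -0.01  0.84 -1.33]
delta cm [  0.96 -49.38   9.44] rows>= 12.058380235267341
yaw rad (tool x down => -ccw): -0.001
```

Request:
{"name": "apply_moves", "arguments": {
  "delta_pos": [
    [0, -4, 0.8],
    [0, -8, 1.6],
    [0, -12, 2.4],
    [0, -16, 3.2],
    [0, -20, 4],
    [0, -24, 4.8],
    [0, -28, 5.6],
    [0, -32, 6.4],
    [0, -36, 7.2],
    [0, -40, 8]
  ],
  "yaw": [-0.12, -0.24, -0.36, -0.48, -0.6, -0.72, -0.84, -0.96, -1.08, -1.2],
  "gripper": [100, 100, 100, 100, 100, 100, 100, 100, 100, 100]
}}

```text
clock: 2.82
tool_pos: [0.5271, 0.0516, 0.26]
eef_rot: [0.641, 0.299, -0.641, 0.299]
contact_force: [1.0, -0.1, 0.5]
opening: 1.002
```

```bash
python3 go.py .544 .143 .20 71
```

```text
t 2.82 pos [0.5271 0.0516 0.26  ] tilt(x) [ 0.001 -0.001 -1.   ] jaw -40.0 F [ 1.  -0.1  0.5] op 1.002 q7 -1.12 q [ 0.01  0.56 -0.31  1.84  0.24  0.77 -1.12]
delta cm [ 5.99 -4.59 -8.09] rows>= 2.6538062718288513
yaw rad (tool x down => -ccw): 1.205
```

Request:
{"name": "apply_moves", "arguments": {
  "delta_pos": [
    [0, -1, -2],
    [0, -2, -4],
    [0, -3, -6],
    [0, -4.6, -8.1],
    [1, -4.6, -8.1],
    [2, -4.6, -8.1],
    [3, -4.6, -8.1],
    [4, -4.6, -8.1],
    [4, -4.6, -8.1],
    [4, -4.6, -8.1]
  ],
  "yaw": [-0.12, -0.24, -0.36, -0.48, -0.6, -0.72, -0.84, -0.96, -1.08, -1.2],
  "gripper": [100, 100, 100, 100, 100, 100, 100, 100, 100, 100]
}}

```text
clock: 3.65
tool_pos: [0.5437, 0.1429, 0.2193]
eef_rot: [0.358, 0.609, -0.359, 0.61]
contact_force: [0.3, -0.4, 1.0]
opening: 1.002
```

```bash
python3 go.py .544 .143 .20 71
```

```text
t 3.65 pos [0.5437 0.1429 0.2193] tilt(x) [-0.    -0.002 -1.   ] jaw 29.1 F [ 0.3 -0.4  1. ] op 1.002 q7 -0.35 q [ 0.02  0.71 -0.62  1.78  0.54  0.83 -0.35]
delta cm [1.93 0.04 0.  ] rows>= 0.46257916529852
yaw rad (tool x down => -ccw): -0.731
```

Request:
{"name": "apply_moves", "arguments": {
  "delta_pos": [
    [0, 0, 0],
    [0, 0, 0],
    [0, 0, 0],
    [0, 0, 0],
    [0, 0, 0],
    [0, 0, 0],
    [0, 0, 0],
    [0, 0, 0]
  ],
  "yaw": [-0.12, -0.24, -0.36, -0.48, -0.6, -0.73, -0.73, -0.73],
  "gripper": [100, 100, 100, 100, 100, 100, 100, 100]
}}

```text
clock: 4.32
tool_pos: [0.5437, 0.1427, 0.2192]
eef_rot: [0.118, 0.697, -0.119, 0.697]
contact_force: [-0.2, 0.6, 0.8]
opening: 1.003
```

```bash
python3 - <<'E'
from ov import *
S=np.load("S.npy")
cp=camera_params("wrist"); im=snapshot("wrist")
crop("wrist","w1",[(SQ,sq([S[0],S[1],.003],S[2]),(0,255,0)),(MAT,sq([.541,.1757,0],np.radians(-7.5)),(255,255,255))],(0,0,512,384),cp,im)
for t in ["square_corner","square_grip"]:
    for k in spot_point(t,"wrist")[:1]: print(t,k['pixel'],k['score'])
w=sq([S[0],S[1],.003],S[2]); print(proj(w[0].apply(np.array([[-48,-48,0],[0,0,30]])/1000)+w[1],cp))
E
python3 go.py .544 .143 .037 71.1
```

```text
square_corner [322.3, 168.3] 0.92
[[320.71269776 168.17901784]
 [261.56925201 174.25766352]]
t 4.47 pos [0.5437 0.1428 0.2193] tilt(x) [ 0.    -0.002 -1.   ] jaw 70.8 F [-1.2 -0.4  0.2] op 1.001 q7 0.24 q [ 0.12  0.76 -0.81  1.78  0.69  0.92  0.24]
delta cm [1.823e+01 6.000e-02 1.000e-02] rows>= 4.372791066166273
yaw rad (tool x down => -ccw): -0.005
```

View pics/w1.png

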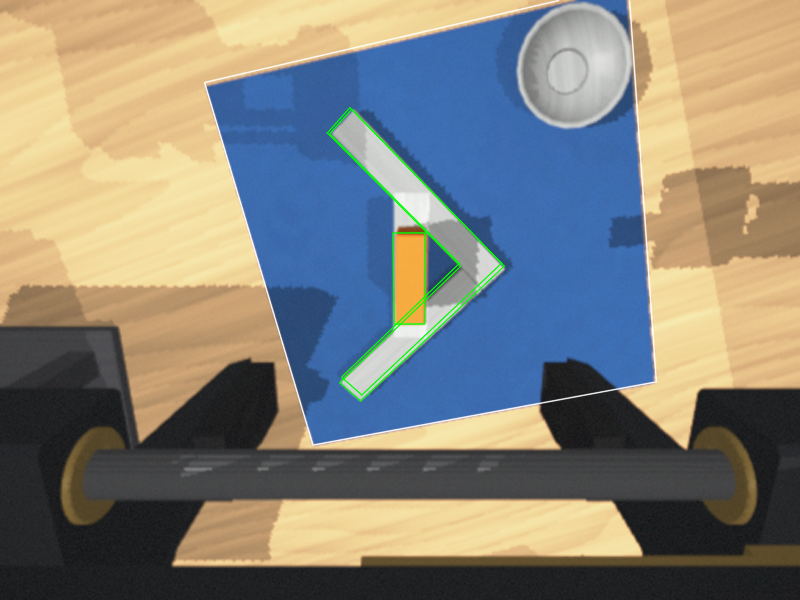

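Request:
{"name": "apply_moves", "arguments": {
  "delta_pos": [
    [4, 0, 0],
    [8, 0, 0],
    [12, 0, 0],
    [15, 0, 0],
    [17, 0, 0],
    [18.4, 0, 0],
    [18.4, 0, 0],
    [18.4, 0, 0]
  ],
  "yaw": [0, 0, 0, 0, 0, 0, 0, 0],
  "gripper": [100, 100, 100, 100, 100, 60, 20, 10],
  "force": 15
}}

```text
clock: 5.13
tool_pos: [0.5436, 0.1426, 0.0352]
eef_rot: [0.117, 0.697, -0.119, 0.697]
contact_force: [1.3, -0.7, -0.1]
opening: 0.795
```

Request:
{"name": "apply_moves", "arguments": {
  "delta_pos": [
    [0, 0, 0],
    [0, 0, 0],
    [0, 0, 0],
    [0, 0, 0],
    [0, 0, 0],
    [-1, 0, 0],
    [-3, 0, 0],
    [-4, 0, 0]
  ],
  "yaw": [0, 0, 0, 0, 0, 0, 0, 0],
  "gripper": [10, 10, 10, 10, 10, 10, 10, 10]
}}

```text
clock: 5.8
tool_pos: [0.5441, 0.1434, 0.0772]
eef_rot: [0.118, 0.697, -0.118, 0.698]
contact_force: [1.3, -0.4, -0.5]
opening: 0.192
```

```bash
python3 go.py .544 .143 .25 71.1
```

```text
t 5.80 pos [0.5441 0.1434 0.0772] tilt(x) [ 0.001 -0.001 -1.   ] jaw 70.8 F [ 1.3 -0.4 -0.5] op 0.192 q7 0.04 q [ 0.02  0.95 -0.64  1.87  0.92  0.65  0.04]
delta cm [-17.28  -0.05   0.03] rows>= 4.144114562430819
yaw rad (tool x down => -ccw): -0.005
```

```bash
python3 - <<'E'
from ov import *
crop("side","s2",[],(160,110,350,280)); crop("wrist","w2",[],(0,0,512,384))
E
```

```text
(no output)
```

View pics/s2.png

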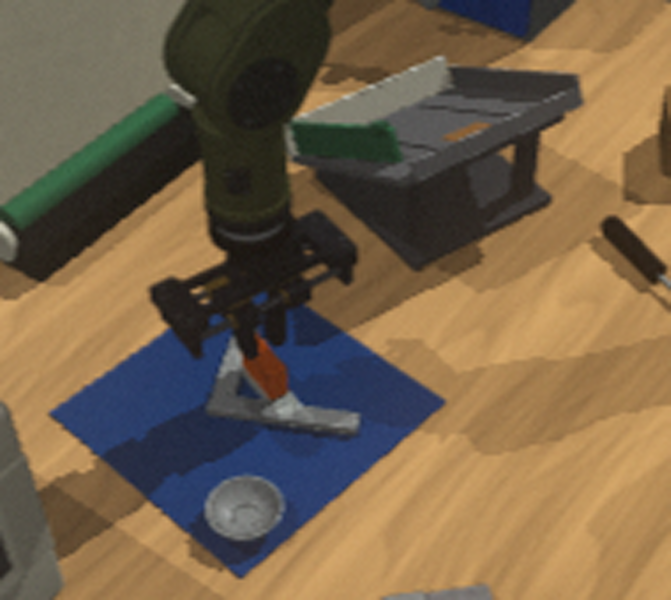

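View pics/w2.png

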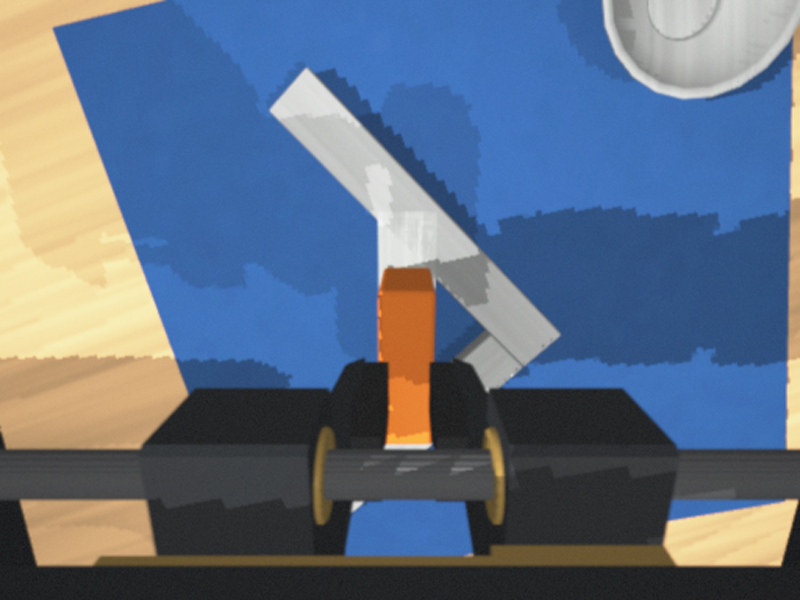

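Request:
{"name": "apply_moves", "arguments": {
  "delta_pos": [
    [-1, 0, 0],
    [-1, 0, 0],
    [-1, 0, 0],
    [-1, 0, 0],
    [-1, 0, 0]
  ],
  "yaw": [0, 0, 0, 0, 0],
  "gripper": [55, 55, 55, 55, 55]
}}

```text
clock: 6.32
tool_pos: [0.5444, 0.1432, 0.0868]
eef_rot: [0.118, 0.696, -0.118, 0.698]
contact_force: [-0.0, 0.0, 0.3]
opening: 0.464
```

```bash
python3 - <<'E'
from ov import *
S=np.load("S.npy")
it=[(SQ,sq([S[0],S[1],.003],S[2]),(0,255,0))]
a=crop("scene","s3",it,(180,160,370,300)); crop("wrist","w3",it,(0,0,512,384))
E
python3 go.py .544 .143 .035 71.1
```

```text
t 6.42 pos [0.5445 0.1433 0.0868] tilt(x) [ 0.002 -0.001 -1.   ] jaw 70.8 F [-0.2  0.2  0.8] op 0.547 q7 0.06 q [ 0.03  0.93 -0.65  1.86  0.9   0.67  0.06]
delta cm [ 5.18 -0.04 -0.05] rows>= 1.2423973345252097
yaw rad (tool x down => -ccw): -0.006
```

View pics/w3.png

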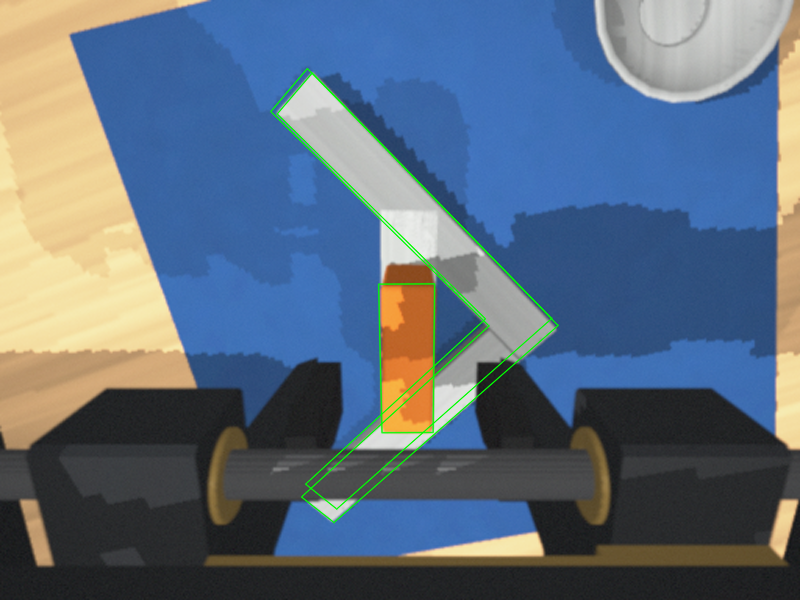

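Request:
{"name": "apply_moves", "arguments": {
  "delta_pos": [
    [3, 0, 0],
    [5.2, 0, 0],
    [5.2, 0, 0],
    [5.2, 0, 0],
    [5.2, 0, 0],
    [5.2, 0, 0],
    [5.2, 0, 0],
    [5.2, 0, 0],
    [5.2, 0, 0],
    [5.2, 0, 0]
  ],
  "yaw": [0, 0, 0, 0, 0, 0, 0, 0, 0, 0],
  "gripper": [50, 30, 5, 5, 5, 5, 5, 5, 5, 5],
  "force": 15
}}

```text
clock: 7.25
tool_pos: [0.5449, 0.1433, 0.0354]
eef_rot: [0.118, 0.696, -0.118, 0.698]
contact_force: [-0.2, -0.3, 2.4]
opening: 0.231
```

Request:
{"name": "apply_moves", "arguments": {
  "delta_pos": [
    [0, 0, 0],
    [-1, 0, 0],
    [-3, 0, 0],
    [-4, 0, 0]
  ],
  "yaw": [0, 0, 0, 0],
  "gripper": [5, 5, 5, 5]
}}

```text
clock: 7.58
tool_pos: [0.5451, 0.1438, 0.0772]
eef_rot: [0.118, 0.696, -0.118, 0.699]
contact_force: [-0.2, -0.3, -2.0]
opening: 0.229
```

```bash
python3 - <<'E'
from ov import *
crop("side","s4",[],(160,110,350,280)); crop("wrist","w4",[],(0,0,512,384))
E
python3 go.py .544 .143 .035 71.1
```

```text
t 7.68 pos [0.546  0.1441 0.0775] tilt(x) [ 0.007  0.001 -1.   ] jaw 70.7 F [ 1.  -0.3 -2.2] op 0.229 q7 0.04 q [ 0.02  0.95 -0.64  1.87  0.93  0.65  0.04]
delta cm [ 4.24 -0.18 -0.18] rows>= 1.019749200587891
yaw rad (tool x down => -ccw): -0.006
```

View pics/s4.png

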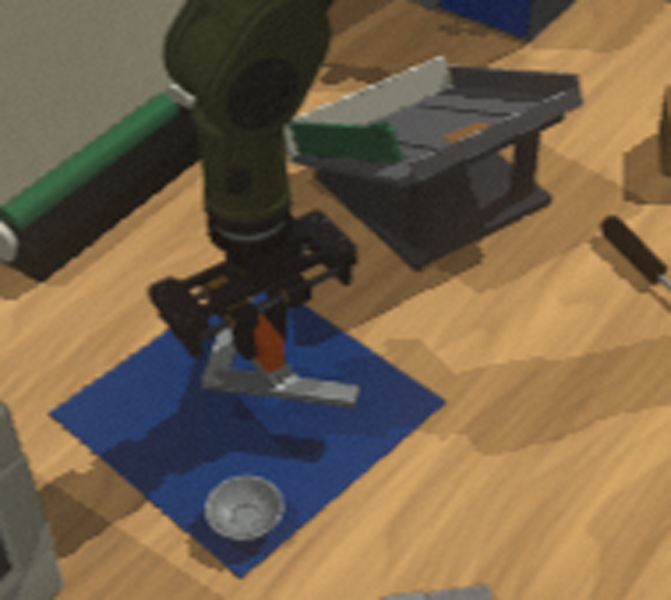

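```bash
cat > geo.py <<'E'
from ov import *
C=np.load("C.npy"); Tc=cas(C[:3],C[3])
def cpt(p): return Tc[0].apply(np.array(p)/1000)+Tc[1]
def incas(w): return Tc[0].inv().apply(np.array(w)-Tc[1])*1000
E
python3 - <<'E'
from geo import *
o=cpt((63,73,0)); print("floor under origin",o)
yaw=np.radians(251-43.3-45)
r=R.from_euler('z',yaw)
for h in [.055,.05,.045]:
    w=r.apply(np.array([[102,-48,0],[102,-26,0],[-48,102,0],[-26,102,0],[-48,-48,0]])/1000)+o+[0,0,h]
    print(h,incas(w).round(1).tolist())
E
python3 go.py 0.645 -.14 .24 27.7
```

```text
floor under origin [ 0.63862876 -0.19133501  0.06069441]
0.055 [[181.2, 31.0, 1.5], [180.0, 53.0, 2.1], [40.0, 172.0, 73.5], [59.6, 173.3, 63.5], [47.8, 22.3, 69.5]]
0.05 [[178.9, 31.0, -2.9], [177.8, 53.0, -2.4], [37.7, 172.0, 69.0], [57.3, 173.3, 59.0], [45.5, 22.3, 65.0]]
0.045 [[176.6, 31.0, -7.4], [175.5, 53.0, -6.8], [35.4, 172.0, 64.5], [55.0, 173.3, 54.6], [43.2, 22.3, 60.6]]
t 7.68 pos [0.546  0.1441 0.0775] tilt(x) [ 0.007  0.001 -1.   ] jaw 70.7 F [ 1.  -0.3 -2.2] op 0.229 q7 0.04 q [ 0.02  0.95 -0.64  1.87  0.93  0.65  0.04]
delta cm [-16.22 -23.5   18.81] rows>= 8.200328250220924
yaw rad (tool x down => -ccw): 0.751
```

Request:
{"name": "apply_moves", "arguments": {
  "delta_pos": [
    [-4, 0, 0],
    [-8, 0, 0],
    [-12, 0, 0],
    [-16, 0, 0],
    [-16.2, -3, 2],
    [-16.2, -6, 4],
    [-16.2, -9, 7],
    [-16.2, -12, 10],
    [-16.2, -15, 12.5],
    [-16.2, -18, 15]
  ],
  "yaw": [0, 0, 0, 0.1, 0.2, 0.3, 0.4, 0.5, 0.6, 0.7],
  "gripper": [5, 5, 5, 5, 5, 5, 5, 5, 5, 5]
}}

```text
clock: 8.52
tool_pos: [0.6272, -0.0782, 0.239]
eef_rot: [0.353, 0.612, -0.351, 0.615]
contact_force: [0.5, 0.4, -2.4]
opening: 0.222
```

```bash
python3 go.py 0.6386 -.1913 .24 27.7
```

```text
t 8.52 pos [ 0.6272 -0.0782  0.239 ] tilt(x) [ 0.005  0.    -1.   ] jaw 30.3 F [ 0.5  0.4 -2.4] op 0.222 q7 0.12 q [ 0.4   0.78 -0.66  1.55  0.53  1.    0.12]
delta cm [-0.1  -4.73 10.33] rows>= 2.7251266556735514
yaw rad (tool x down => -ccw): 0.046
```

Request:
{"name": "apply_moves", "arguments": {
  "delta_pos": [
    [0, -1.6, 3.5],
    [0, -3.2, 7],
    [0, -4.7, 10.3],
    [2, -4.7, 10.3],
    [4, -4.7, 10.3],
    [6, -4.7, 10.3],
    [6, -4.7, 10.3]
  ],
  "yaw": [0.046, 0.046, 0.046, 0.046, 0.046, 0.046, 0.046],
  "gripper": [5, 5, 5, 5, 5, 5, 5]
}}

```text
clock: 9.1
tool_pos: [0.6356, -0.1912, 0.174]
eef_rot: [0.365, 0.606, -0.366, 0.604]
contact_force: [-0.7, -0.4, -2.7]
opening: 0.228
```

```bash
python3 - <<'E'
from geo import *
s=get_state(); o=s['tool_pos']-[0,0,.032]; it=[(CAS,Tc,(0,255,255)),(gd(.12),Tc,(0,0,255)),(SQ,sq(o,np.radians(162.7)),(0,255,0))]
crop("scene","s5",it,(110,100,260,240)); crop("side","s5b",it,(200,80,340,185));crop("wrist","s5w",it,(0,0,512,384))
E
python3 go.py 0.6386 -.1913 .146 27.7
```

```text
t 9.25 pos [ 0.6393 -0.1906  0.1795] tilt(x) [ 0.006  0.    -1.   ] jaw 27.7 F [ 0.3  0.2 -1.7] op 0.228 q7 0.23 q [ 0.53  0.89 -0.62  1.49  0.58  0.95  0.23]
delta cm [ 3.35 -0.12  0.02] rows>= 0.8028119536050634
yaw rad (tool x down => -ccw): 0.0
```

View pics/s5.png

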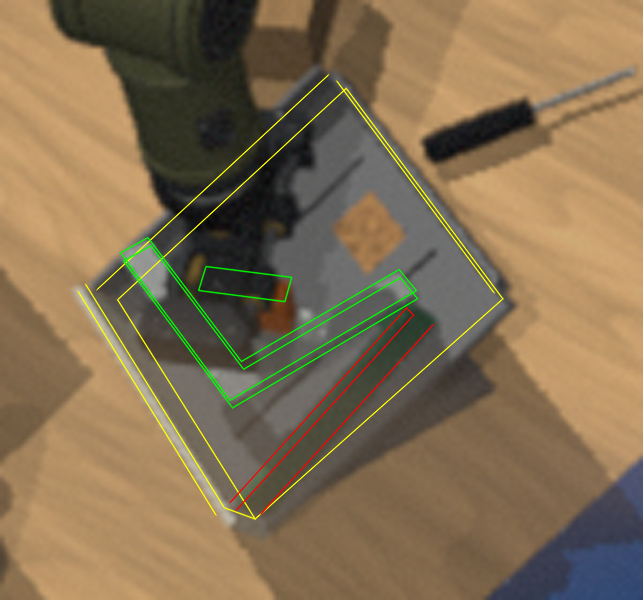

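View pics/s5b.png

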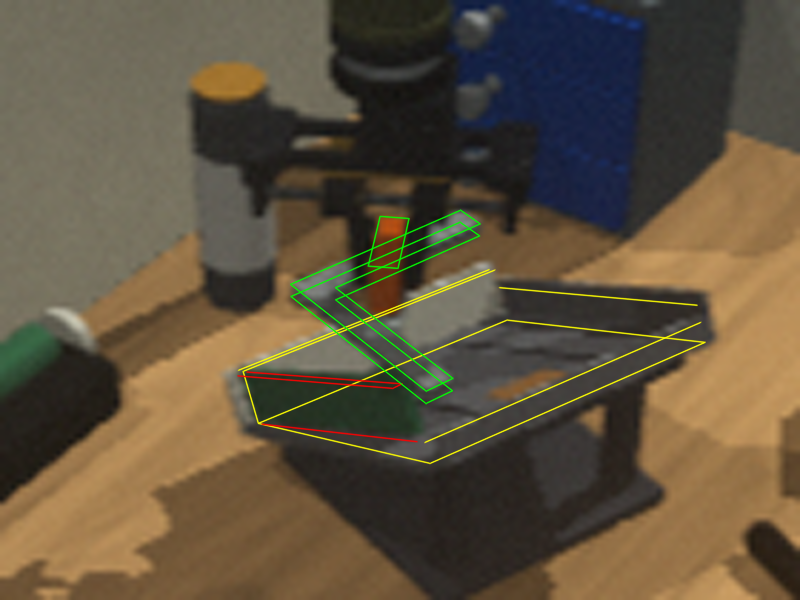

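View pics/s5w.png

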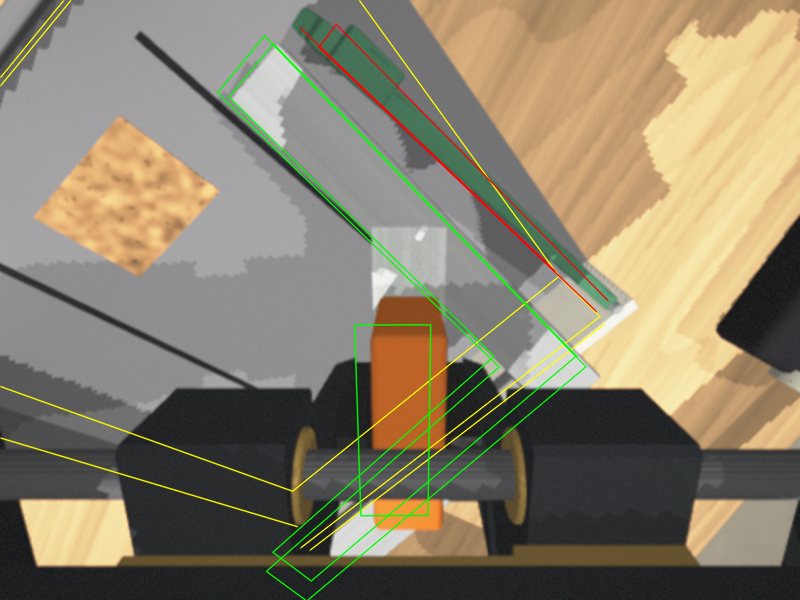

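```bash
python3 - <<'E'
from geo import *
s=get_state(); o=s['tool_pos']-[0,0,.032]; it=[(CAS,Tc,(0,255,255)),(gd(.12),Tc,(0,0,255)),(SQ,sq(o,np.radians(162.7)),(0,255,0))]
cp=camera_params("wrist"); crop("wrist","s6w",it,(0,0,512,384),cp)
for t in ["cassette","guide_plate","end_wall","square_corner"]:
    r=spot_point(t,"wrist"); print(t,[(np.round(k['pixel'],1),round(k['score'],2)) for k in r[:1]])
print(proj(Tc[1],cp), camera_params("wrist")['position']-cp['position'])
E
python3 go.py 0.6386 -.1913 .146 27.7
```

```text
cassette [(array([358. , 173.7]), 0.97)]
guide_plate [(array([359.6, 168.8]), 0.79)]
end_wall [(array([361.4, 172.8]), 0.73)]
square_corner [(array([378.4, 233.1]), 0.67)]
[[357.41494961 176.59747315]] [ 0.00014272 -0.00013561  0.00068694]
t 9.50 pos [ 0.6396 -0.1908  0.1802] tilt(x) [ 0.007 -0.    -1.   ] jaw 27.7 F [-1.1 -0.1 -2.3] op 0.227 q7 0.23 q [ 0.53  0.89 -0.62  1.49  0.58  0.95  0.23]
delta cm [ 3.42 -0.14 -0.02] rows>= 0.8215142931110463
yaw rad (tool x down => -ccw): -0.0
```

View pics/s6w.png

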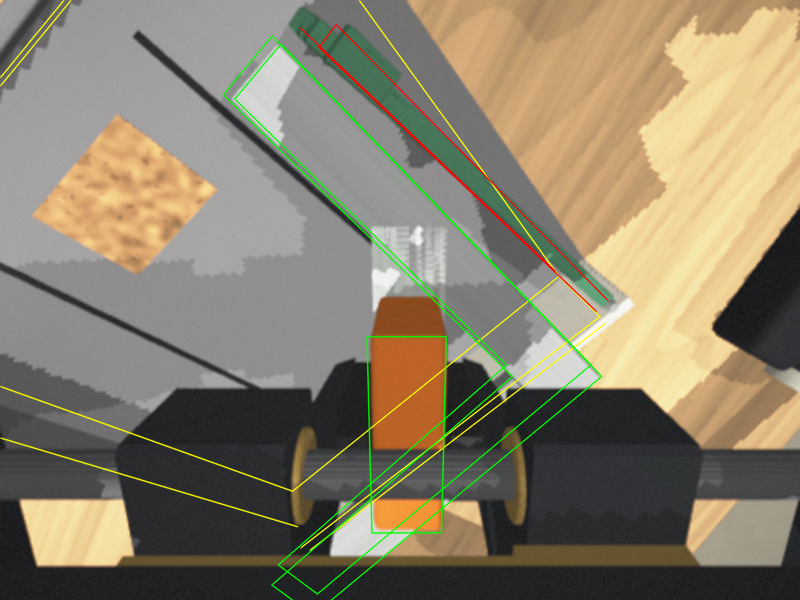

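Request:
{"name": "apply_moves", "arguments": {
  "delta_pos": [
    [1, -0.1, 0],
    [2, -0.1, 0],
    [3, -0.1, 0],
    [3.6, -0.1, 0],
    [4.2, -0.1, 0],
    [4.6, -0.1, 0],
    [5, -0.1, 0],
    [5, -0.1, 0]
  ],
  "yaw": [0, 0, 0, 0, 0, 0, 0, 0],
  "gripper": [5, 5, 5, 5, 5, 5, 5, 5],
  "force": 6
}}

```text
clock: 10.17
tool_pos: [0.6387, -0.1912, 0.1293]
eef_rot: [0.367, 0.603, -0.365, 0.607]
contact_force: [0.5, -0.7, -2.0]
opening: 0.224
```

```bash
python3 - <<'E'
from geo import *
cp=camera_params("wrist"); crop("wrist","s7w",[],(0,0,512,384),cp); crop("side","s7b",[],(200,80,340,185))
E
python3 go.py 0.6386 -.1913 .11 27.7
```

```text
t 10.27 pos [ 0.6391 -0.1911  0.1302] tilt(x) [ 0.007  0.    -1.   ] jaw 27.7 F [-0.3  0.2 -2.4] op 0.225 q7 0.19 q [ 0.52  0.95 -0.58  1.52  0.63  0.86  0.19]
delta cm [ 2.02 -0.07 -0.01] rows>= 0.48408448376791036
yaw rad (tool x down => -ccw): -0.0
```

View pics/s7b.png

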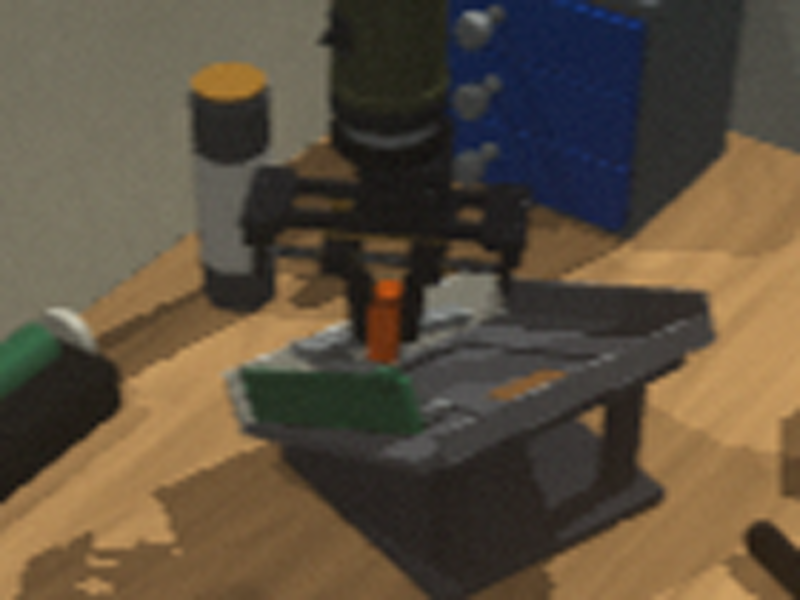

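View pics/s7w.png

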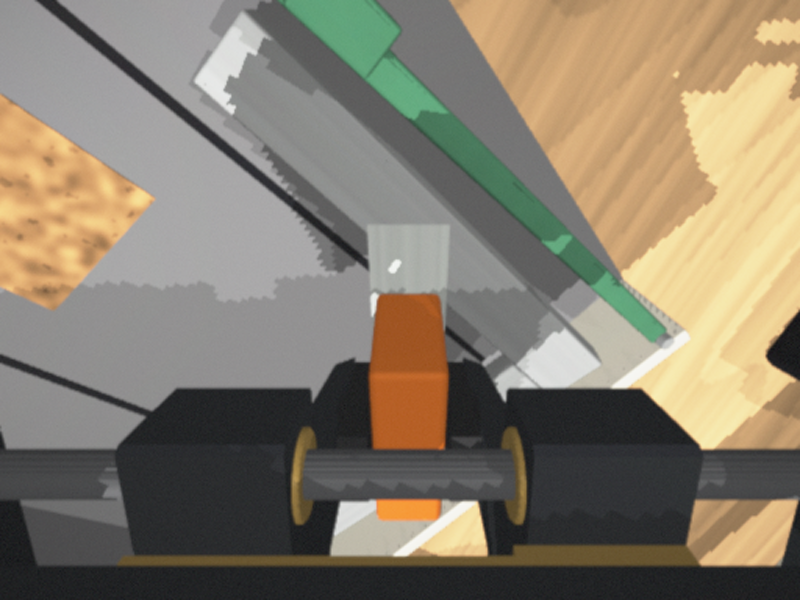

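Request:
{"name": "apply_moves", "arguments": {
  "delta_pos": [
    [0.5, 0, 0],
    [1, 0, 0],
    [1.5, 0, 0],
    [2, 0, 0],
    [2, 0, 0]
  ],
  "yaw": [0, 0, 0, 0, 0],
  "gripper": [5, 5, 5, 5, 5]
}}

```text
clock: 10.68
tool_pos: [0.641, -0.1899, 0.1103]
eef_rot: [0.368, 0.602, -0.363, 0.608]
contact_force: [4.7, 2.1, 4.1]
opening: 0.273
```

```bash
python3 - <<'E'
from geo import *
cp=camera_params("wrist"); crop("wrist","s8w",[],(0,0,512,384),cp); crop("side","s8b",[],(200,80,340,185));crop("scene","s8a",[],(110,100,260,240))
E
python3 go.py 0.6386 -.1913 .11 27.7
```

```text
t 10.83 pos [ 0.6405 -0.1907  0.1108] tilt(x) [ 0.01  0.   -1.  ] jaw 27.7 F [4.5 1.3 2.9] op 0.264 q7 0.18 q [ 0.51  0.97 -0.57  1.53  0.65  0.83  0.18]
delta cm [ 0.08 -0.2  -0.03] rows>= 0.05184086414353357
yaw rad (tool x down => -ccw): 0.0
```

View pics/s8b.png

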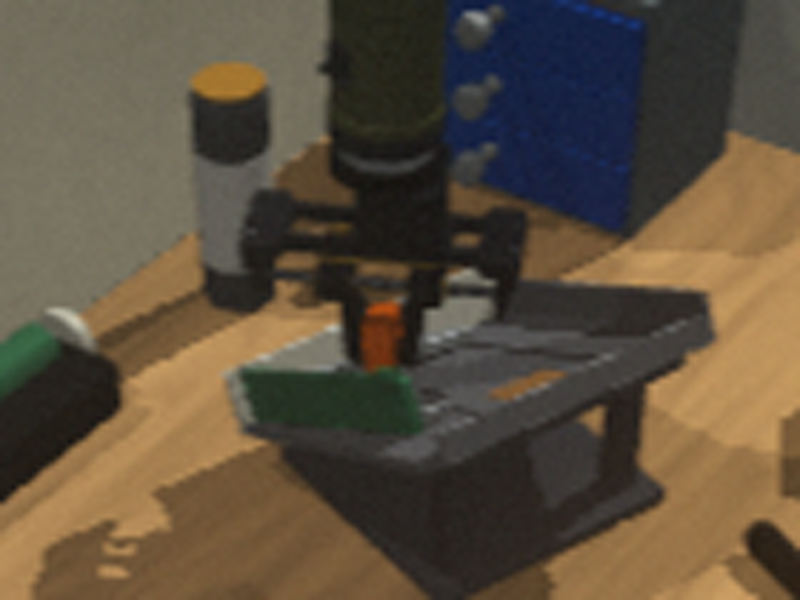

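View pics/s8w.png

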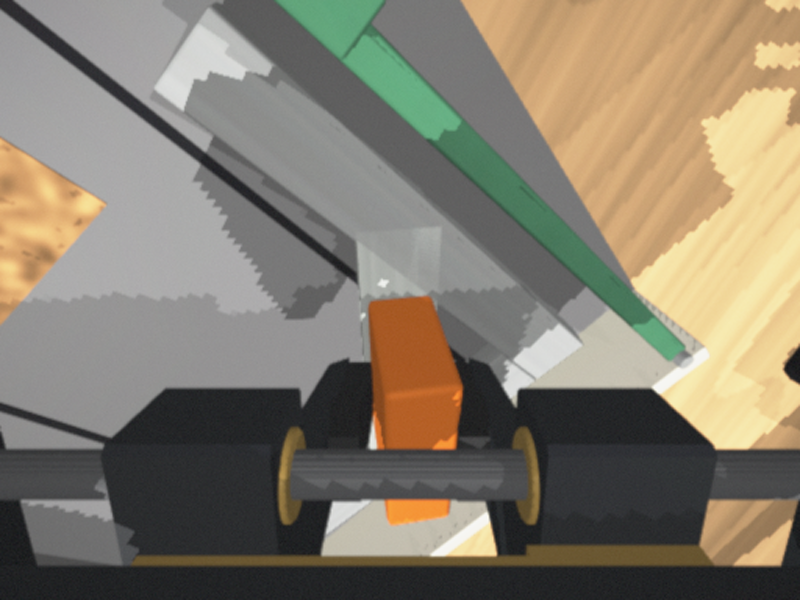

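View pics/s8a.png

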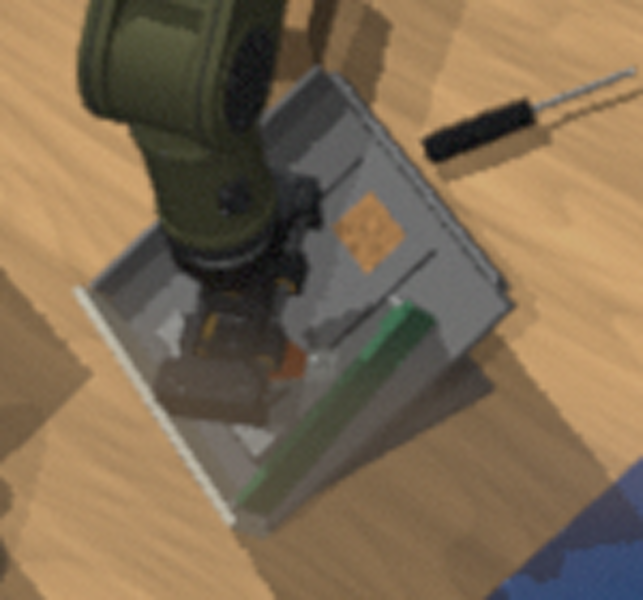

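Request:
{"name": "apply_moves", "arguments": {
  "delta_pos": [
    [0, -0.1, 0],
    [0.2, -0.1, 0],
    [0.4, -0.1, 0],
    [0.6, -0.1, 0],
    [0.8, -0.1, 0],
    [1, -0.1, 0],
    [1.2, -0.1, 0],
    [1.3, -0.1, 0]
  ],
  "yaw": [0, 0, 0, 0, 0, 0, 0, 0],
  "gripper": [27, 28, 30, 31, 33, 34, 36, 38],
  "force": 4
}}

```text
clock: 11.5
tool_pos: [0.6418, -0.1908, 0.1006]
eef_rot: [0.369, 0.601, -0.363, 0.609]
contact_force: [0.7, 0.6, 19.3]
opening: 0.378
```

```bash
python3 - <<'E'
from geo import *
cp=camera_params("wrist"); crop("wrist","s9w",[],(0,0,512,384),cp); crop("side","s9b",[],(200,80,340,185))
E
python3 go.py 0.6386 -.1913 .095 27.7
```

```text
t 11.60 pos [ 0.6419 -0.1908  0.1007] tilt(x) [ 0.015  0.    -1.   ] jaw 27.7 F [ 1.7  1.  15. ] op 0.381 q7 0.17 q [ 0.51  0.98 -0.56  1.53  0.66  0.81  0.17]
delta cm [ 0.56 -0.32 -0.11] rows>= 0.15771514078097054
yaw rad (tool x down => -ccw): -0.0
```

View pics/s9b.png

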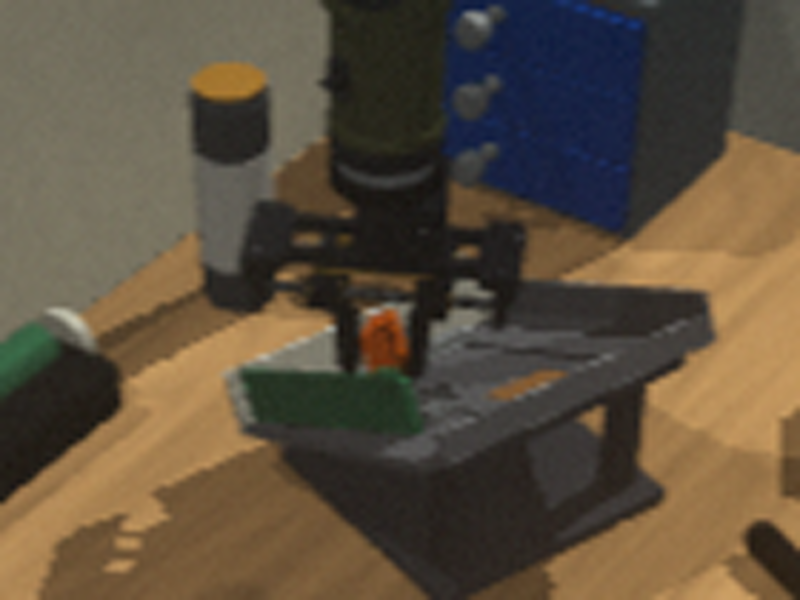

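View pics/s9w.png

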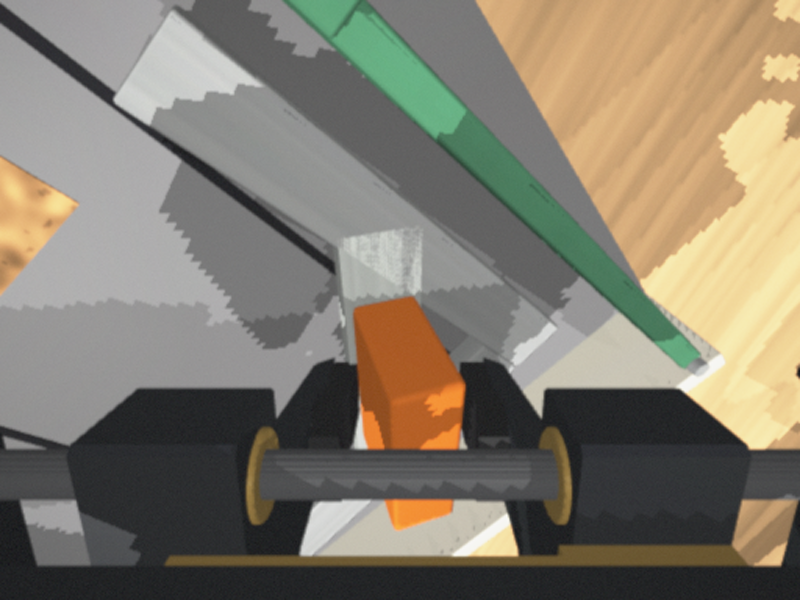

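Request:
{"name": "apply_moves", "arguments": {
  "delta_pos": [
    [-0.2, 0, 0],
    [-0.3, 0, 0],
    [-0.3, 0, 0],
    [-0.3, 0, 0],
    [-0.3, 0, 0],
    [-0.3, 0, 0]
  ],
  "yaw": [0, 0, 0, 0, 0, 0],
  "gripper": [39, 40, 42, 44, 46, 46]
}}

```text
clock: 12.1
tool_pos: [0.6411, -0.191, 0.1029]
eef_rot: [0.368, 0.601, -0.363, 0.609]
contact_force: [-0.2, 0.6, -0.1]
opening: 0.46
```

```bash
python3 - <<'E'
from geo import *
cp=camera_params("wrist"); crop("wrist","s10w",[],(0,0,512,384),cp); crop("side","s10b",[],(200,80,340,185))
E
python3 go.py 0.6386 -.1913 .095 27.7
```

```text
t 12.20 pos [ 0.6414 -0.1908  0.1032] tilt(x) [ 0.014  0.    -1.   ] jaw 27.7 F [-0.5  0.3  0.1] op 0.458 q7 0.17 q [ 0.51  0.98 -0.56  1.53  0.65  0.81  0.17]
delta cm [ 0.82 -0.28 -0.1 ] rows>= 0.2088710954684479
yaw rad (tool x down => -ccw): -0.0
```

View pics/s10b.png

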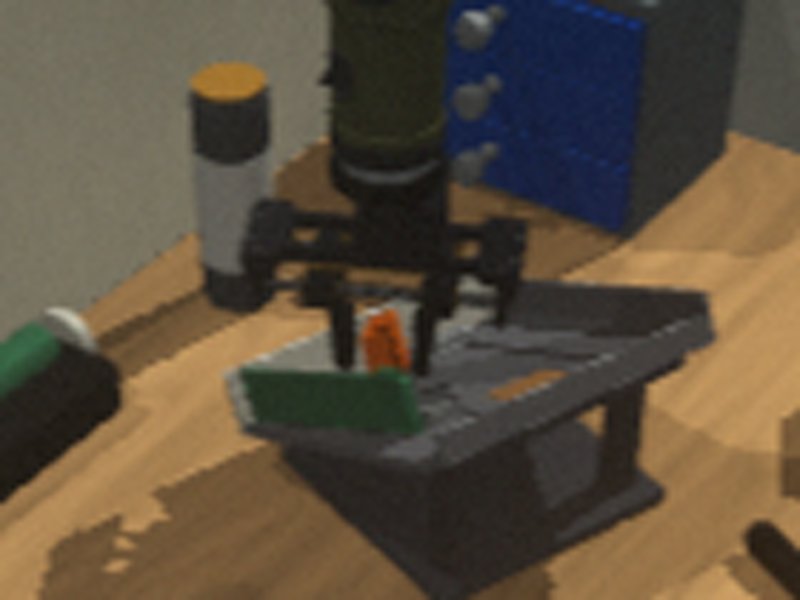

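View pics/s10w.png

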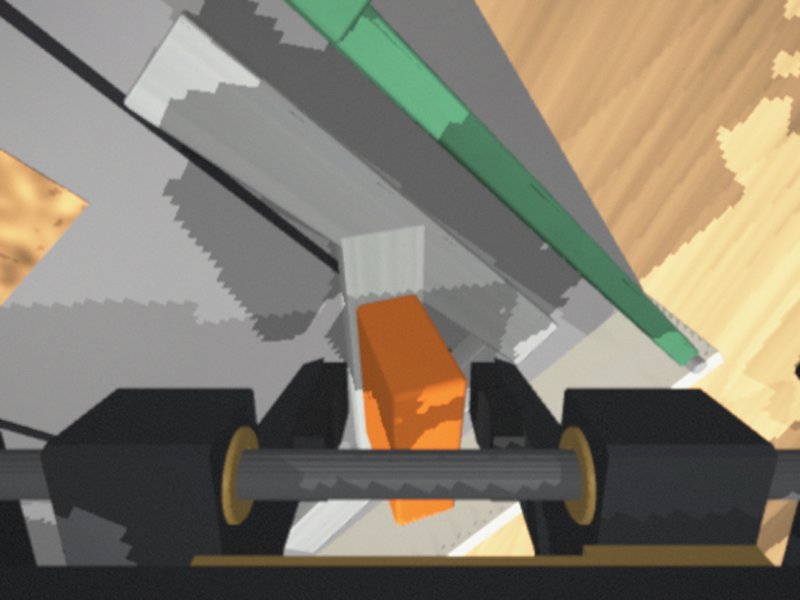

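```bash
cat > fitsq.py <<'E'
from geo import *
def fit6(P,px,cp,x0=None):
    f=192/np.tan(np.radians(cp['fovy']/2)); K=np.array([[f,0,cp['cx']],[0,f,cp['cy']],[0,0,1]])
    ok,rv,tv=cv2.solvePnP(np.array(P,float),np.array(px,float),K,None,flags=cv2.SOLVEPNP_SQPNP)
    ok,rv,tv=cv2.solvePnP(np.array(P,float),np.array(px,float),K,None,rv,tv,True,flags=cv2.SOLVEPNP_ITERATIVE)
    rc=R.from_quat(cp['orientation']); r=rc*R.from_rotvec(rv.ravel()); o=rc.apply(tv.ravel()/1000)+cp['position']
    err=(cv2.projectPoints(np.array(P,float),rv,tv,K,None)[0][:,0]-px)
    return (r,o),err
def report(T):
    r,o=T; M=(Tc[0].inv()*r).as_matrix(); c=r.apply(np.array([-48,-48,0])/1000)+o
    print("corner in cas",incas(c).round(1),"yaw rel %.1f"%np.degrees(np.arctan2(M[1,0],M[0,0])),"z tilt %.1f"%np.degrees(np.arccos(M[2,2])), "zaxis in cas",M[:,2].round(3))
    for n,p in [("xtip",(102,-48,0)),("ytip",(-48,102,0)),("o",(0,0,0))]: print(n,incas(r.apply(np.array(p)/1000)+o).round(1))
E
python3 - <<'E'
from fitsq import *
cp=camera_params("wrist")
P=[(102,-48,10),(102,-26,10),(-48,-48,10),(28,-14,50),(14,-28,50),(-14,28,50),(-28,14,50)]
# bar ends: which is +v end? far end in image (355-415,300) is toward x-leg
bar=[((28.3,-14.1,50),(357,308)),((14.1,-28.3,50),(417,295)),((-14.1,28.3,50),(392,395)),((-28.3,14.1,50),(465,382))]
P=[(102,-48,10),(102,-26,10),(-48,-48,10)]; px=[(184,12),(125,101),(556,325)]
for a,b in bar: P.append(a);px.append(b)
px=np.array(px)/1.5625
T,e=fit6(P,px,cp); print(e.round(1).tolist()); report(T)
crop("wrist","f1",[(SQ,T,(0,255,0)),(CAS,Tc,(0,255,255)),(gd(.12),Tc,(0,0,255))],(0,0,512,384),cp)
E
```

```text
[[-3.5, 4.2], [17.8, -7.6], [5.4, -40.0], [-2.6, 6.4], [0.1, 9.6], [-3.7, 9.4], [-18.7, 14.2]]
corner in cas [ 38.3  -1.1 -12.9] yaw rel 16.1 z tilt 19.5 zaxis in cas [0.003 0.333 0.943]
xtip [181.7  40.1 -27.9]
ytip [ -5.6 134.1 -60.6]
o [ 70.2  55.4 -33. ]
```

View pics/f1.png

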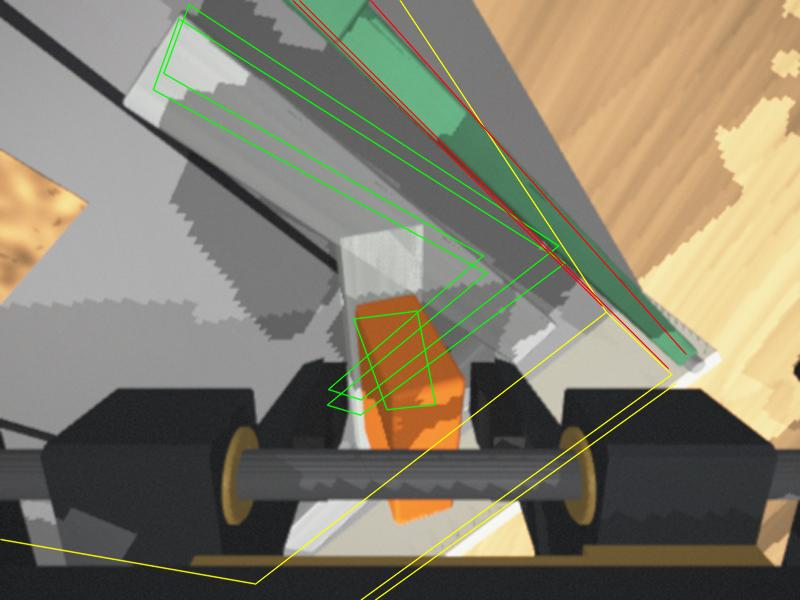

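```bash
python3 - <<'E'
from fitsq import *
cp=camera_params("wrist")
a=14.14
pts=[((102,-48,10),(184,12)),((102,-26,10),(125,101)),((-48,-48,10),(556,325)),
((28.3,-14.1,10),(357,308)),((14.1,-28.3,10),(417,295)),((28.3,-14.1,50),(392,395)),((14.1,-28.3,50),(465,382)),((-14.1,28.3,50),(398,525)),((-28.3,14.1,50),(452,510))]
P=[p for p,_ in pts]; px=np.array([q for _,q in pts])/1.5625
T,e=fit6(P,px,cp); print(e.round(1).tolist()); report(T)
crop("wrist","f1",[(SQ,T,(0,255,0)),(CAS,Tc,(0,255,255)),(gd(.12),Tc,(0,0,255))],(0,0,512,384),cp)
crop("side","f2",[(SQ,T,(0,255,0)),(CAS,Tc,(0,255,255))],(200,80,340,185))
E
```

```text
[[1.1, 0.4], [-0.4, 1.9], [1.2, 1.5], [-2.5, -3.6], [-0.7, -2.9], [-0.1, 2.1], [2.4, -1.7], [-2.5, 1.8], [0.8, -0.7]]
corner in cas [33.9 20.9  6.1] yaw rel 6.3 z tilt 0.4 zaxis in cas [ 0.001 -0.006  1.   ]
xtip [183.   37.3   6. ]
ytip [ 17.5 169.9   7.1]
o [76.3 73.8  6.4]
```

View pics/f1.png

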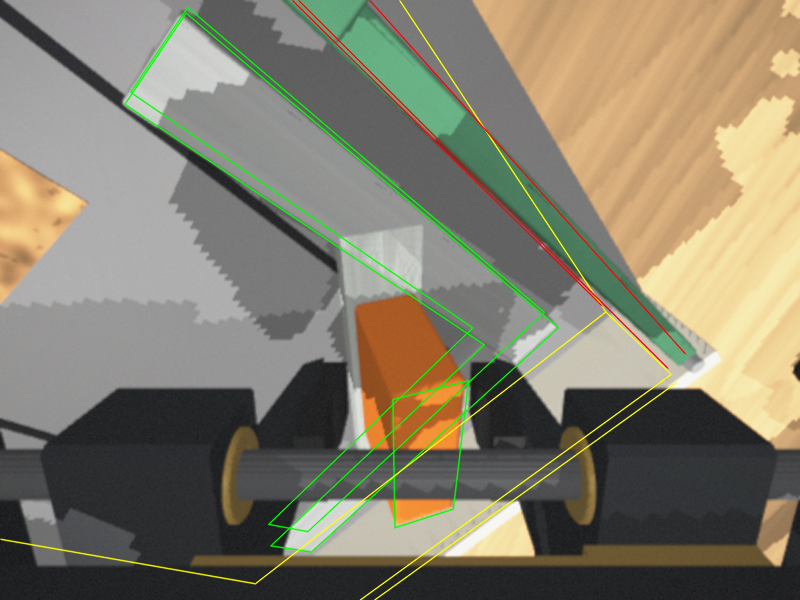

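View pics/f2.png

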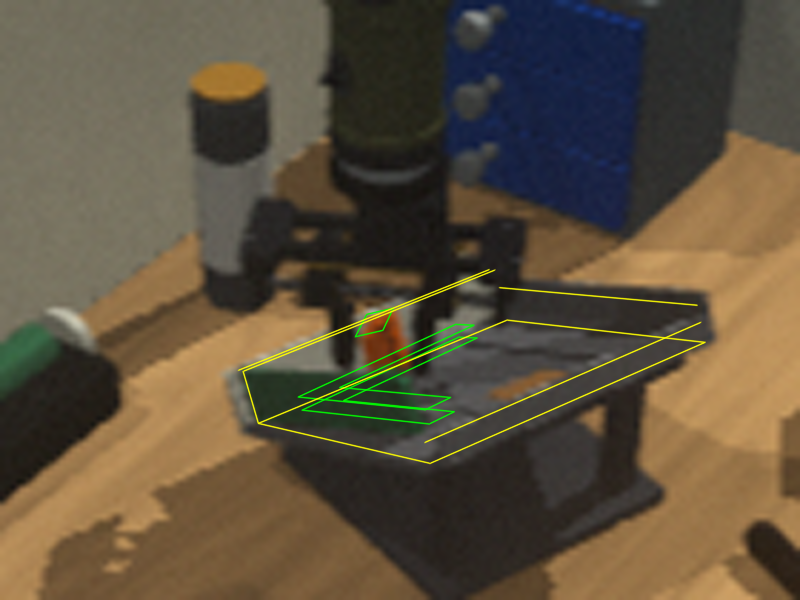

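```bash
cat > push.py <<'E'
from fitsq import *
J=np.radians(207.7); jd=np.array([np.cos(J),np.sin(J),0])
def tcp(o,op,z=20,bias=3):
    p=cpt((o[0]+7.07,o[1]+7.07,z+bias))
    t=p-jd*op*.088/2; t[2]=p[2]+.014
    return t
def delta(t):
    s=get_state(); M=R.from_quat(s['eef_rot']).as_matrix(); return (M.T@(t-s['tool_pos'])*100).round(2)
E
python3 - <<'E'
from push import *
for o in [(80,78),(76,74),(70,68),(64,62),(58,56),(53,53),(50,50),(48,48),(46,46)]:
    t=tcp(o,.38); print(o,t.round(4),delta(t))
E
python3 go.py .64 -.19 .1 27.7
```

```text
(80, 78) [ 0.6389 -0.191   0.1061] [-0.26 -0.26 -0.11]
(76, 74) [ 0.6436 -0.1885  0.1043] [-0.07  0.27 -0.11]
(70, 68) [ 0.6507 -0.1848  0.1016] [ 0.21  1.07 -0.12]
(64, 62) [ 0.6579 -0.181   0.0989] [ 0.49  1.87 -0.12]
(58, 56) [ 0.665  -0.1773  0.0961] [ 0.78  2.67 -0.12]
(53, 53) [ 0.6702 -0.1761  0.0939] [1.01 3.19 0.01]
(50, 50) [ 0.6738 -0.1742  0.0925] [1.15 3.59 0.01]
(48, 48) [ 0.6761 -0.173   0.0916] [1.25 3.86 0.01]
(46, 46) [ 0.6785 -0.1717  0.0907] [1.34 4.12 0.01]
t 12.35 pos [ 0.6418 -0.1908  0.1036] tilt(x) [ 0.015  0.    -1.   ] jaw 27.7 F [-0.3  0.1  0.1] op 0.462 q7 0.17 q [ 0.51  0.98 -0.57  1.53  0.66  0.81  0.17]
delta cm [ 0.35 -0.12 -0.15] rows>= 0.09688083991650832
yaw rad (tool x down => -ccw): -0.0
```

Request:
{"name": "apply_moves", "arguments": {
  "delta_pos": [
    [-0.1, -0.2, -0.1],
    [-0.1, -0.1, -0.1],
    [0, 0.3, -0.1],
    [0.1, 0.6, -0.1],
    [0.2, 0.9, -0.1],
    [0.3, 1.2, -0.1],
    [0.4, 1.5, -0.1],
    [0.5, 1.8, -0.1],
    [0.6, 2.1, -0.1],
    [0.6, 2.1, -0.1]
  ],
  "yaw": [0, 0, 0, 0, 0, 0, 0, 0, 0, 0],
  "gripper": [42, 38, 38, 38, 38, 38, 38, 38, 38, 38]
}}

```text
clock: 13.18
tool_pos: [0.6604, -0.1796, 0.0975]
eef_rot: [0.369, 0.601, -0.363, 0.61]
contact_force: [-0.2, 1.0, 0.8]
opening: 0.379
```

```bash
python3 - <<'E'
from push import *
cp=camera_params("wrist"); crop("wrist","s11w",[(CAS,Tc,(0,255,255))],(0,0,512,384),cp); crop("side","s11b",[],(200,80,340,185))
for o in [(58,56),(53,53),(50,50),(48,48),(46,46)]:
    t=tcp(o,.38); print(o,t.round(4),delta(t))
E
python3 go.py .6761 -.173 .0916 27.7
```

```text
(58, 56) [ 0.665  -0.1773  0.0961] [ 0.16  0.56 -0.01]
(53, 53) [ 0.6702 -0.1761  0.0939] [0.4  1.08 0.12]
(50, 50) [ 0.6738 -0.1742  0.0925] [0.54 1.48 0.12]
(48, 48) [ 0.6761 -0.173   0.0916] [0.63 1.75 0.12]
(46, 46) [ 0.6785 -0.1717  0.0907] [0.73 2.02 0.12]
t 13.28 pos [ 0.66   -0.18    0.0977] tilt(x) [ 0.014  0.    -1.   ] jaw 27.7 F [-0.2 -0.  -0. ] op 0.381 q7 0.17 q [ 0.48  1.   -0.56  1.48  0.65  0.83  0.17]
delta cm [0.63 1.74 0.12] rows>= 0.4457212053036513
yaw rad (tool x down => -ccw): -0.0
```

View pics/s11b.png

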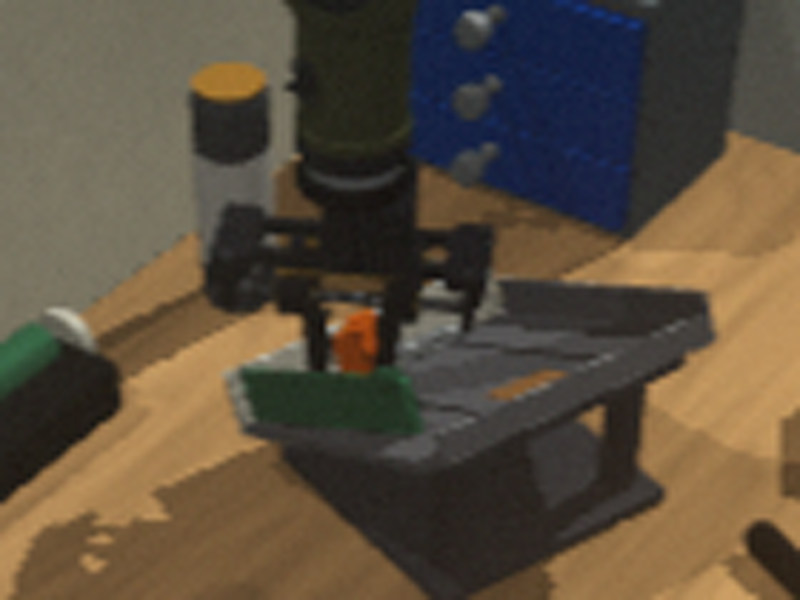

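View pics/s11w.png

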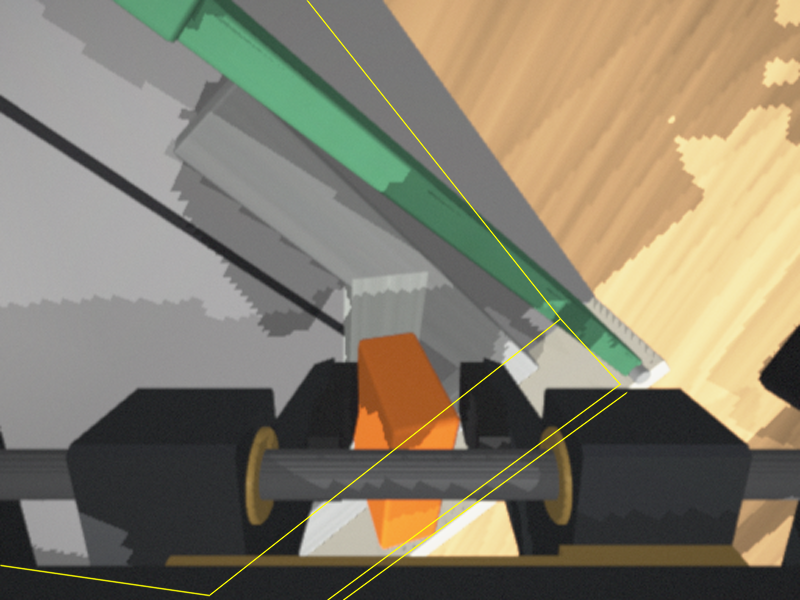

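Request:
{"name": "apply_moves", "arguments": {
  "delta_pos": [
    [0.1, 0.3, 0],
    [0.2, 0.5, 0],
    [0.3, 0.7, 0],
    [0.35, 0.9, 0],
    [0.4, 1.1, 0],
    [0.4, 1.1, 0]
  ],
  "yaw": [0, 0, 0, 0, 0, 0],
  "gripper": [38, 38, 38, 38, 38, 38]
}}

```text
clock: 13.78
tool_pos: [0.6677, -0.1772, 0.0948]
eef_rot: [0.367, 0.601, -0.366, 0.609]
contact_force: [-8.0, -2.4, 11.4]
opening: 0.552
```

```bash
python3 - <<'E'
from push import *
cp=camera_params("wrist"); crop("wrist","s12w",[],(0,0,512,384),cp); crop("side","s12b",[],(200,80,340,185))
E
python3 go.py .6761 -.173 .0916 27.7
```

```text
t 13.88 pos [ 0.6673 -0.1775  0.0948] tilt(x) [ 0.009 -0.004 -1.   ] jaw 27.6 F [-8.1 -3.2 11.6] op 0.540 q7 0.17 q [ 0.46  1.01 -0.56  1.46  0.65  0.85  0.17]
delta cm [0.32 0.98 0.01] rows>= 0.24767619973973132
yaw rad (tool x down => -ccw): -0.002
```

View pics/s12b.png

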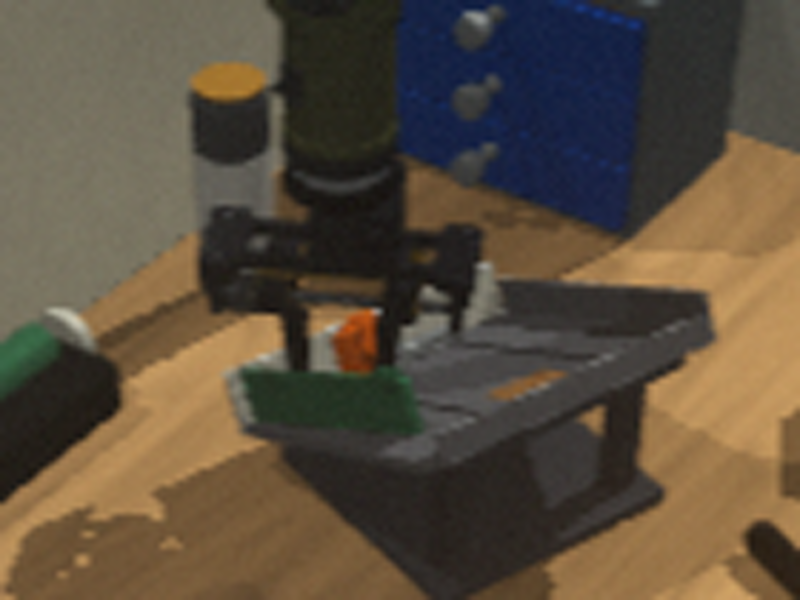

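View pics/s12w.png

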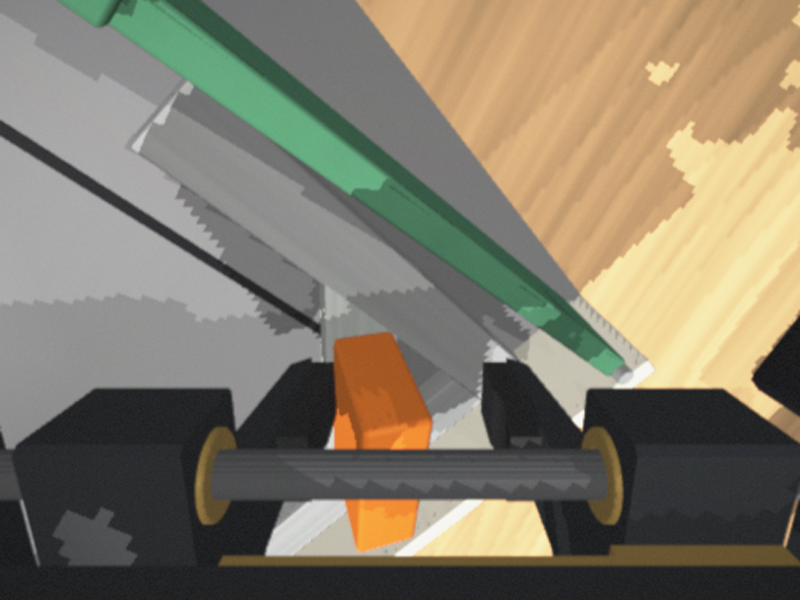

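Request:
{"name": "apply_moves", "arguments": {
  "delta_pos": [
    [-0.2, -0.5, 0],
    [-0.2, -0.8, 0],
    [-0.2, -0.8, 0],
    [-0.2, -0.8, 0],
    [-0.2, -0.8, 0]
  ],
  "yaw": [0, 0, 0, 0, 0],
  "gripper": [45, 38, 38, 38, 38],
  "force": 12
}}

```text
clock: 14.3
tool_pos: [0.6606, -0.1806, 0.0966]
eef_rot: [0.367, 0.601, -0.365, 0.608]
contact_force: [-0.4, 0.4, 0.2]
opening: 0.379
```

```bash
python3 - <<'E'
from push import *
cp=camera_params("wrist"); crop("wrist","s13w",[(CAS,Tc,(0,255,255))],(0,0,512,384),cp)
for o in [(58,56),(53,53),(50,50),(48,48),(46,46)]:
    t=tcp(o,.38); print(o,t.round(4),delta(t))
E
python3 go.py .6761 -.173 .0916 27.7
```

```text
(58, 56) [ 0.665  -0.1773  0.0961] [ 0.05  0.54 -0.09]
(53, 53) [ 0.6702 -0.1761  0.0939] [0.28 1.06 0.04]
(50, 50) [ 0.6738 -0.1742  0.0925] [0.42 1.46 0.04]
(48, 48) [ 0.6761 -0.173   0.0916] [0.51 1.73 0.04]
(46, 46) [ 0.6785 -0.1717  0.0907] [0.6  1.99 0.04]
t 14.35 pos [ 0.6606 -0.1806  0.0966] tilt(x) [ 0.009 -0.003 -1.   ] jaw 27.6 F [0.  0.4 0.2] op 0.384 q7 0.17 q [ 0.47  1.01 -0.56  1.48  0.65  0.84  0.17]
delta cm [0.51 1.72 0.05] rows>= 0.4307213408657182
yaw rad (tool x down => -ccw): -0.001
```

View pics/s13w.png

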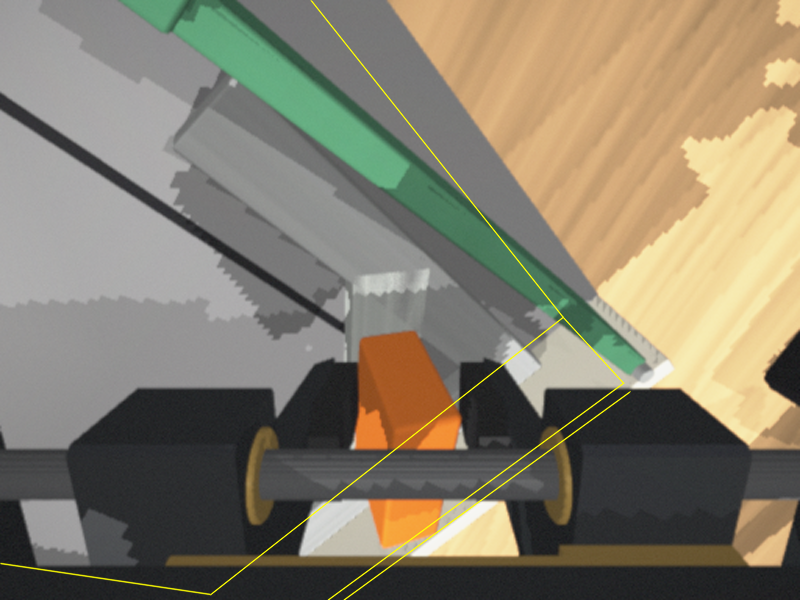

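```bash
python3 - <<'E'
from fitsq import *
cp=camera_params("wrist")
pts=[((102,-48,10),(237,82)),((102,-26,10),(170,148)),((-48,-48,10),(541,367)),
((28.3,-14.1,10),(360,337)),((14.1,-28.3,10),(417,332)),((28.3,-14.1,50),(385,428)),((14.1,-28.3,50),(460,414)),((-14.1,28.3,50),(383,547)),((-28.3,14.1,50),(437,533))]
P=[p for p,_ in pts]; px=np.array([q for _,q in pts])/1.5625
T,e=fit6(P,px,cp); print(e.round(1).tolist()); report(T)
crop("wrist","f3",[(SQ,T,(0,255,0)),(CAS,Tc,(0,255,255)),(gd(.12),Tc,(0,0,255))],(0,0,512,384),cp)
im=snapshot("scene"); crop("scene","f4",[(SQ,T,(0,255,0)),(CAS,Tc,(0,255,255)),(gd(.12),Tc,(0,0,255))],(110,100,260,240),im=im)
E
```

```text
[[-0.9, -1.0], [1.8, 2.8], [1.8, 0.1], [-2.1, -1.7], [-1.2, -3.4], [2.6, 0.0], [-0.2, 0.4], [-2.1, 1.3], [-0.5, 0.7]]
corner in cas [ 2.3 19.2  5.9] yaw rel 1.8 z tilt 1.6 zaxis in cas [ 0.028 -0.003  1.   ]
xtip [152.2  24.    1.6]
ytip [ -2.4 169.2   6.4]
o [48.8 68.7  4.7]
```

View pics/f3.png

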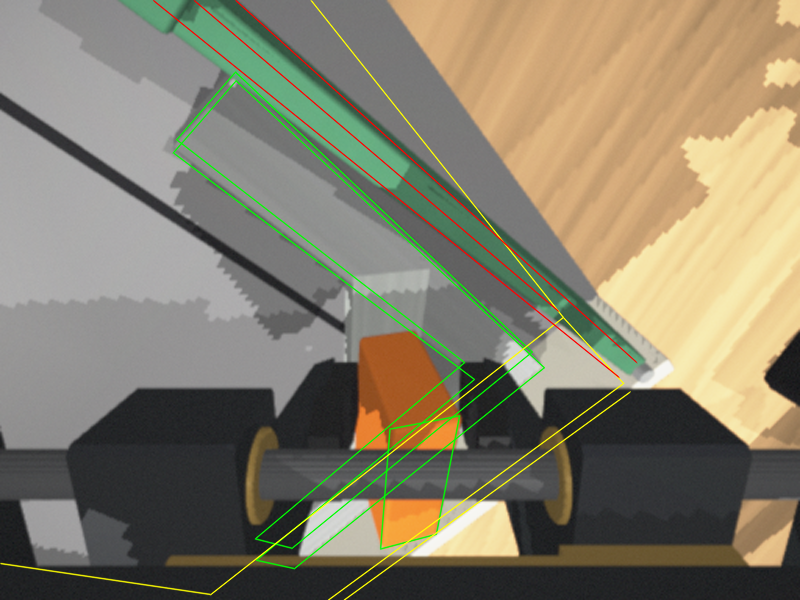

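View pics/f4.png

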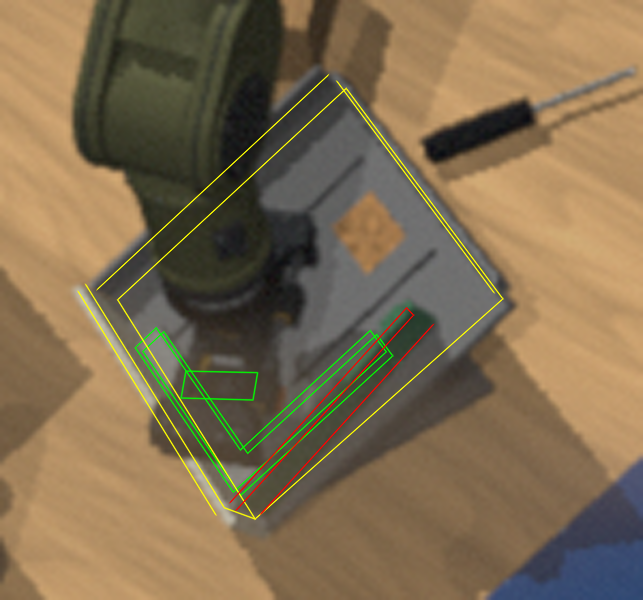

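```bash
python3 - <<'E'
from push import *
for o in [(50,69),(50,60),(49,54),(49,50),(48,48),(47,46)]:
    t=tcp(o,.38,z=20,bias=5); print(o,t.round(4),delta(t))
E
```

```text
(50, 69) [ 0.6679 -0.1923  0.0943] [0.24 0.12 1.37]
(50, 60) [ 0.6711 -0.1839  0.0943] [0.24 0.79 0.77]
(49, 54) [ 0.674  -0.1786  0.0938] [0.29 1.3  0.44]
(49, 50) [ 0.6754 -0.1748  0.0938] [0.29 1.59 0.17]
(48, 48) [ 0.677  -0.1733  0.0934] [0.33 1.8  0.11]
(47, 46) [ 0.6785 -0.1717  0.0929] [0.38 2.01 0.04]
```

Request:
{"name": "apply_moves", "arguments": {
  "delta_pos": [
    [0, -0.2, 0.5],
    [0, -0.2, 1],
    [0.1, -0.1, 1.35],
    [0.1, 0.2, 1.2],
    [0.1, 0.4, 1.05],
    [0.1, 0.6, 0.9],
    [0.1, 0.8, 0.75],
    [0.1, 1, 0.6],
    [0.1, 1.2, 0.45],
    [0.1, 1.2, 0.45]
  ],
  "yaw": [0, 0, 0, 0, 0, 0, 0, 0, 0, 0],
  "gripper": [38, 38, 38, 38, 38, 38, 38, 38, 38, 38],
  "force": 12
}}

```text
clock: 15.28
tool_pos: [0.6728, -0.1781, 0.0954]
eef_rot: [0.366, 0.602, -0.365, 0.608]
contact_force: [-3.0, -1.8, -0.5]
opening: 0.38
```

```bash
python3 - <<'E'
from push import *
cp=camera_params("wrist"); crop("wrist","s14w",[(CAS,Tc,(0,255,255))],(0,0,512,384),cp)
for o in [(49,54),(49,50),(48,48),(47,46)]:
    t=tcp(o,.38,z=20,bias=5); print(o,t.round(4),delta(t))
E
python3 go.py .6761 -.173 .0916 27.7
```

```text
(49, 54) [ 0.674  -0.1786  0.0938] [0.17 0.08 0.1 ]
(49, 50) [ 0.6754 -0.1748  0.0938] [ 0.17  0.38 -0.17]
(48, 48) [ 0.677  -0.1733  0.0934] [ 0.21  0.59 -0.23]
(47, 46) [ 0.6785 -0.1717  0.0929] [ 0.26  0.8  -0.3 ]
t 15.33 pos [ 0.6728 -0.1781  0.0955] tilt(x) [ 0.008 -0.003 -1.   ] jaw 27.7 F [-2.5 -0.8  0.2] op 0.383 q7 0.18 q [ 0.46  1.02 -0.56  1.43  0.64  0.87  0.18]
delta cm [ 0.39  0.52 -0.3 ] rows>= 0.17192164067145607
yaw rad (tool x down => -ccw): -0.0
```

View pics/s14w.png

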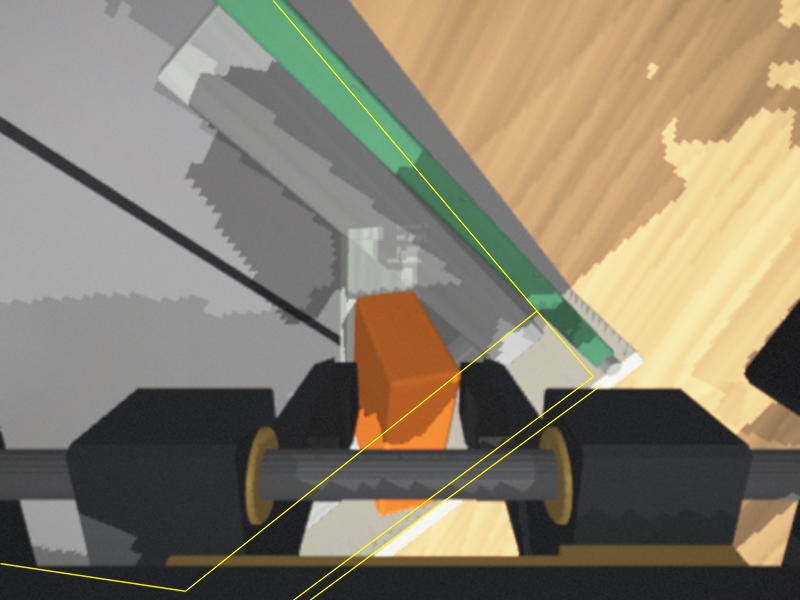

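Request:
{"name": "apply_moves", "arguments": {
  "delta_pos": [
    [0.05, 0.2, -0.1],
    [0.1, 0.35, -0.17],
    [0.15, 0.5, -0.23],
    [0.15, 0.6, -0.25],
    [0.15, 0.6, -0.25]
  ],
  "yaw": [0, 0, 0, 0, 0],
  "gripper": [38, 38, 38, 38, 38]
}}

```text
clock: 15.75
tool_pos: [0.6733, -0.1776, 0.0948]
eef_rot: [0.363, 0.603, -0.37, 0.606]
contact_force: [-11.8, -7.3, 13.2]
opening: 0.383
```

```bash
python3 - <<'E'
from push import *
cp=camera_params("wrist"); crop("wrist","s15w",[],(0,0,512,384),cp)
crop("scene","s15a",[(CAS,Tc,(0,255,255)),(gd(.0),Tc,(0,0,255))],(110,100,260,240))
E
python3 go.py .6761 -.173 .0916 27.7
```

```text
t 15.85 pos [ 0.6733 -0.1776  0.0948] tilt(x) [-0.   -0.01 -1.  ] jaw 27.5 F [-11.7  -7.7  12. ] op 0.382 q7 0.17 q [ 0.45  1.02 -0.56  1.43  0.64  0.88  0.17]
delta cm [ 0.32  0.46 -0.28] rows>= 0.1507900994035687
yaw rad (tool x down => -ccw): -0.003
```

View pics/s15w.png

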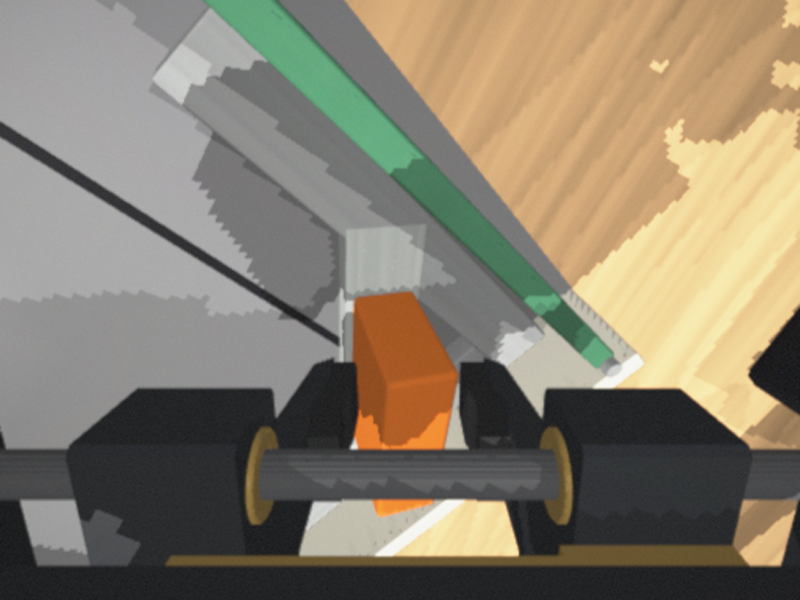

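View pics/s15a.png

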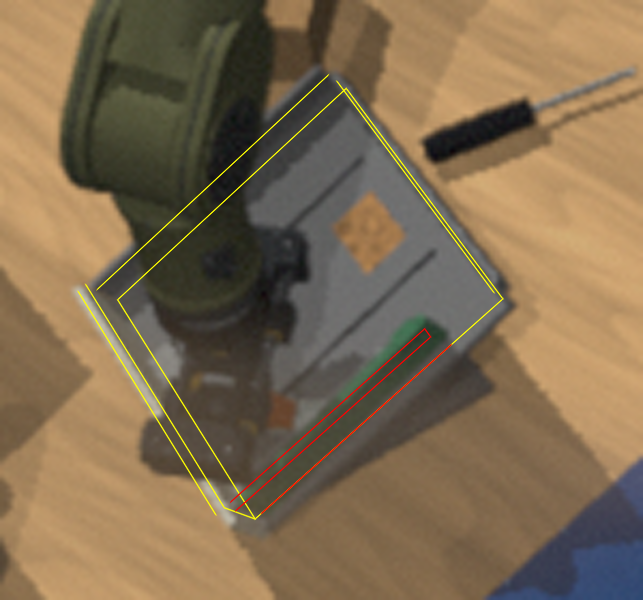

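```bash
python3 - <<'E'
from push import *
s=get_state(); M=R.from_quat(s['eef_rot']).as_matrix(); t=s['tool_pos']
# which tool-y sign is rear (uphill, jd)
print(M[:,1].round(2), jd)
sg=np.sign(M[:,1]@jd)
for nm,u in [("rear in",.0168),("rear back",.0343),("front in",-.0168),("front back",-.0343)]:
    for v in (-.009,.009):
        print(nm,v,incas(t+M[:,0]*.014+M[:,1]*sg*u+M[:,2]*v).round(1))
E
```

```text
[ 0.89  0.46 -0.  ] [-0.88539363 -0.46484205  0.        ]
rear in -0.009 [63.5 54.6 22.3]
rear in 0.009 [51.6 66.6 28.6]
rear back -0.009 [73.9 67.6 17.1]
rear back 0.009 [62.  79.6 23.4]
front in -0.009 [43.4 29.6 32.4]
front in 0.009 [31.5 41.6 38.6]
front back -0.009 [33.  16.5 37.6]
front back 0.009 [21.1 28.5 43.8]
```

Request:
{"name": "apply_moves", "arguments": {
  "delta_pos": [
    [-0.15, 0.0, 0],
    [-0.15, 0.1, -0.15],
    [-0.15, 0.25, -0.3],
    [-0.15, 0.4, -0.45],
    [-0.15, 0.5, -0.55],
    [-0.15, 0.5, -0.55]
  ],
  "yaw": [0, 0, 0, 0, 0, 0],
  "gripper": [38, 38, 38, 38, 38, 38]
}}

```text
clock: 16.35
tool_pos: [0.6757, -0.1722, 0.0969]
eef_rot: [0.363, 0.602, -0.371, 0.607]
contact_force: [-3.2, -6.0, 5.0]
opening: 0.381
```

```bash
python3 - <<'E'
from push import *
cp=camera_params("wrist"); crop("wrist","s16w",[],(0,0,512,384),cp)
s=get_state(); F=-s['contact_force']; print("F on square in cas",Tc[0].inv().apply(F).round(1))
E
python3 go.py .6761 -.173 .0916 27.7
```

```text
F on square in cas [-3.  -6.1 -4.8]
t 16.40 pos [ 0.6756 -0.1722  0.0969] tilt(x) [ 0.001 -0.013 -1.   ] jaw 27.5 F [-2.6 -5.6  5.6] op 0.378 q7 0.16 q [ 0.44  1.02 -0.56  1.42  0.64  0.88  0.16]
delta cm [0.53 0.01 0.09] rows>= 0.12998931973874925
yaw rad (tool x down => -ccw): -0.004
```

View pics/s16w.png

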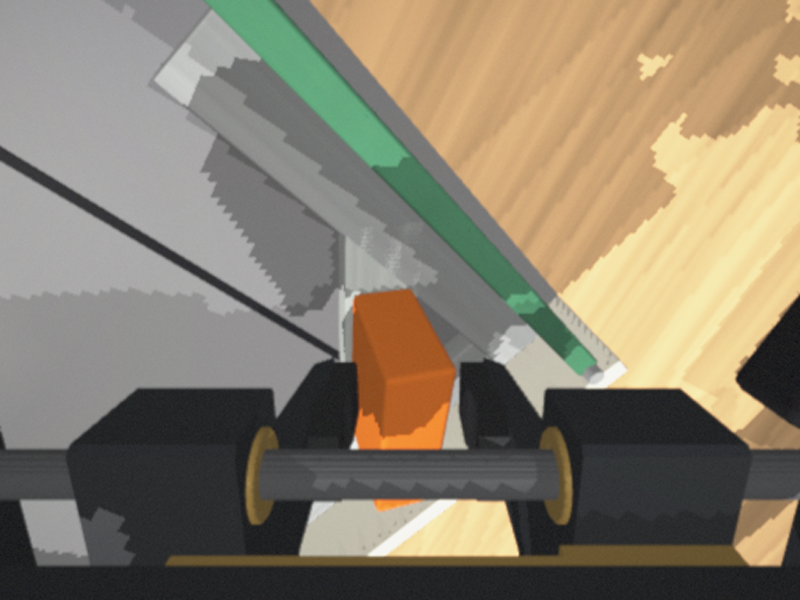

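Request:
{"name": "apply_moves", "arguments": {
  "delta_pos": [
    [-0.05, 0.1, -0.15],
    [-0.05, 0.25, -0.3],
    [-0.05, 0.4, -0.45],
    [-0.05, 0.6, -0.55],
    [-0.05, 0.7, -0.6],
    [-0.05, 0.7, -0.6]
  ],
  "yaw": [0, 0, 0, 0, 0, 0],
  "gripper": [38, 38, 38, 38, 38, 38]
}}

```text
clock: 16.9
tool_pos: [0.6759, -0.1714, 0.0969]
eef_rot: [0.359, 0.601, -0.377, 0.606]
contact_force: [-8.4, -12.8, 6.9]
opening: 0.381
```

```bash
python3 - <<'E'
from push import *
cp=camera_params("wrist"); crop("wrist","s17w",[],(0,0,512,384),cp)
s=get_state(); F=-s['contact_force']; print("F on square in cas",Tc[0].inv().apply(F).round(1))
M=R.from_quat(s['eef_rot']).as_matrix()
for v in(-.009,.009): print("front back",incas(s['tool_pos']+M[:,0]*.014+M[:,1]*.0343+M[:,2]*v).round(1))
E
python3 go.py .6761 -.173 .0916 27.7
```

```text
F on square in cas [ -6.9 -15.3  -5.3]
front back [33.4 10.1 39.3]
front back [21.6 22.2 45.6]
t 16.95 pos [ 0.6759 -0.1714  0.097 ] tilt(x) [-0.006 -0.025 -1.   ] jaw 27.3 F [ -8.9 -13.    7.8] op 0.385 q7 0.15 q [ 0.43  1.02 -0.55  1.42  0.65  0.89  0.15]
delta cm [ 0.54 -0.05  0.14] rows>= 0.13461137704603063
yaw rad (tool x down => -ccw): -0.007
```

View pics/s17w.png

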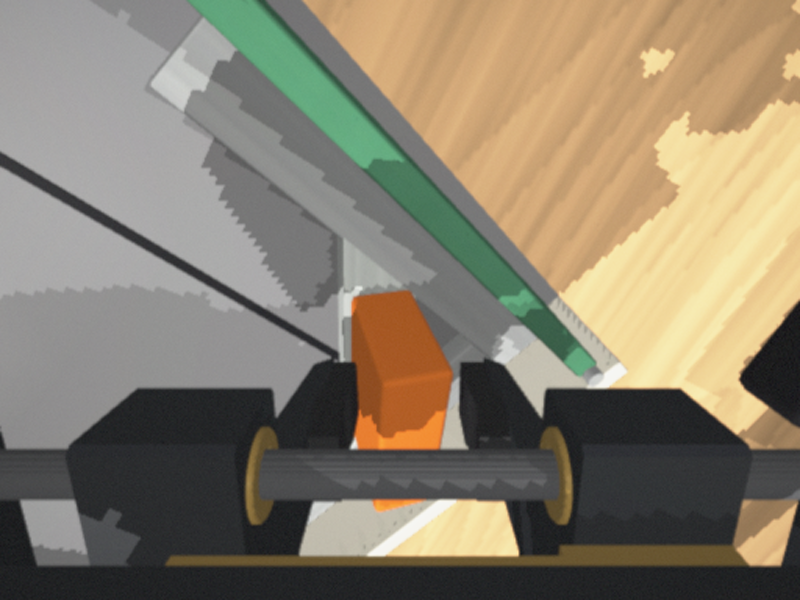

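```bash
cat > f7.py <<'E'
from push import *
import sys
def run(c,zoom,name,ga=.1):
    cp=camera_params("wrist")
    obj=[(102,-48,10),(102,-26,10),(-48,-48,10),(28.3,-14.1,10),(14.1,-28.3,10),(28.3,-14.1,50),(14.1,-28.3,50),(-14.1,28.3,50),(-28.3,14.1,50)]
    k=[i for i in range(9) if c[i] is not None]
    T,e=fit6([obj[i] for i in k],np.array([c[i] for i in k])/zoom,cp); print(np.abs(e).max(1).round(1)); report(T)
    crop("wrist",name,[(SQ,T,(0,255,0)),(CAS,Tc,(0,255,255)),(gd(ga),Tc,(0,0,255))],(0,0,512,384),cp)
    return T
E
python3 - <<'E'
from f7 import *
run([(205,18),(150,85),(543,330),(352,298),(408,292),(382,382),(450,372),(375,510),(428,497)],1.5625,"f5",.09)
E
```

```text
[3.4 5.2 1.2 2.7 3.4 2.5 1.  1.  2.1]
corner in cas [ 3.6 -2.3  4.4] yaw rel 2.1 z tilt 0.4 zaxis in cas [ 0.007 -0.001  1.   ]
xtip [153.5   3.1   3.4]
ytip [ -1.8 147.7   4.6]
o [49.8 47.4  4.2]
```

View pics/f5.png

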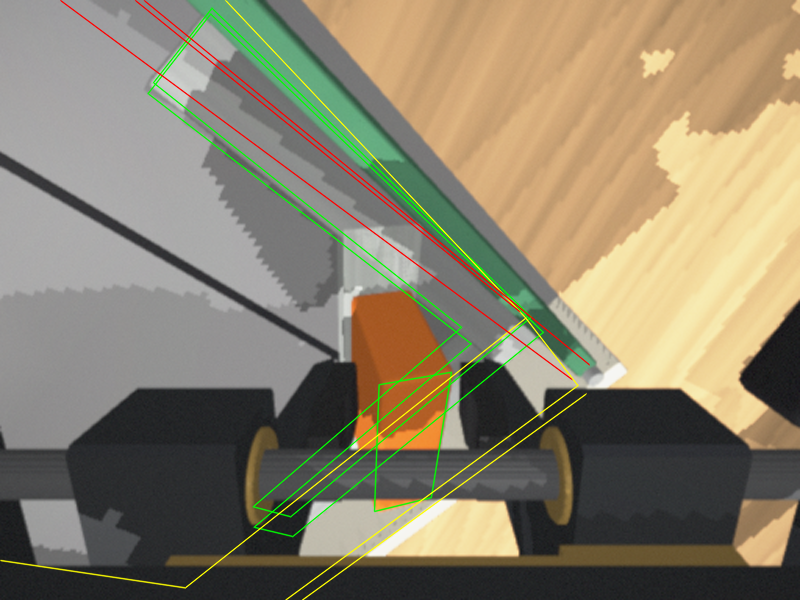

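Request:
{"name": "apply_moves", "arguments": {
  "delta_pos": [
    [0.05, 0.3, 0],
    [0.1, 0.6, 0.1],
    [0.1, 0.8, 0.15],
    [0.1, 0.8, 0.15],
    [0.1, 0.8, 0.15],
    [0.1, 0.8, 0.15],
    [0.1, 0.8, 0.15],
    [0.1, 0.8, 0.15],
    [0.1, 0.8, 0.15],
    [0.1, 0.8, 0.15]
  ],
  "yaw": [0, 0, 0, 0, 0, 0, 0, 0, 0, 0],
  "gripper": [38, 38, 38, 38, 38, 38, 38, 38, 38, 38],
  "force": 14
}}

```text
clock: 17.83
tool_pos: [0.6766, -0.1723, 0.096]
eef_rot: [0.355, 0.605, -0.382, 0.602]
contact_force: [-18.7, -7.3, 17.7]
opening: 0.381
```

```bash
python3 - <<'E'
from push import *
s=get_state(); F=-s['contact_force']; print("F on square in cas",Tc[0].inv().apply(F).round(1))
M=R.from_quat(s['eef_rot']).as_matrix()
for v in(-.009,.009): print("front back",incas(s['tool_pos']+M[:,0]*.014+M[:,1]*(.044*s['opening']+.0175)+M[:,2]*v).round(1))
cp=camera_params("wrist"); crop("wrist","s18w",[],(0,0,512,384),cp)
crop("scene","s18a",[(CAS,Tc,(0,255,255)),(gd(.0),Tc,(0,0,255))],(110,100,260,240))
crop("side","s18b",[],(200,80,340,185))
E
python3 go.py .6761 -.173 .0916 27.7
```

```text
F on square in cas [-21.4 -13.4  -9. ]
front back [31.9 10.9 38.2]
front back [20.2 23.  44.6]
t 17.98 pos [ 0.6766 -0.1723  0.096 ] tilt(x) [-0.023 -0.032 -0.999] jaw 27.2 F [-19.1  -6.5  18.2] op 0.382 q7 0.16 q [ 0.43  1.03 -0.55  1.4   0.64  0.92  0.16]
delta cm [ 0.44 -0.06  0.03] rows>= 0.10668765444820794
yaw rad (tool x down => -ccw): -0.009
```

View pics/s18w.png

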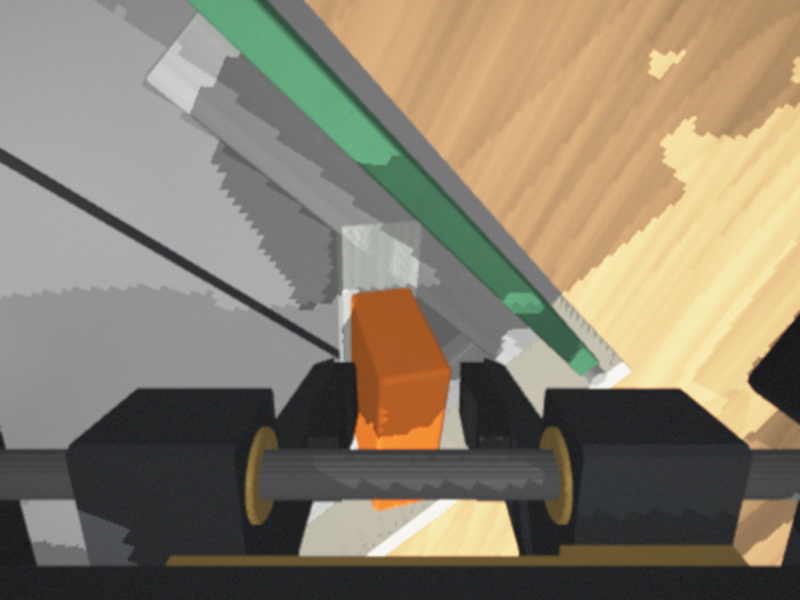

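View pics/s18a.png

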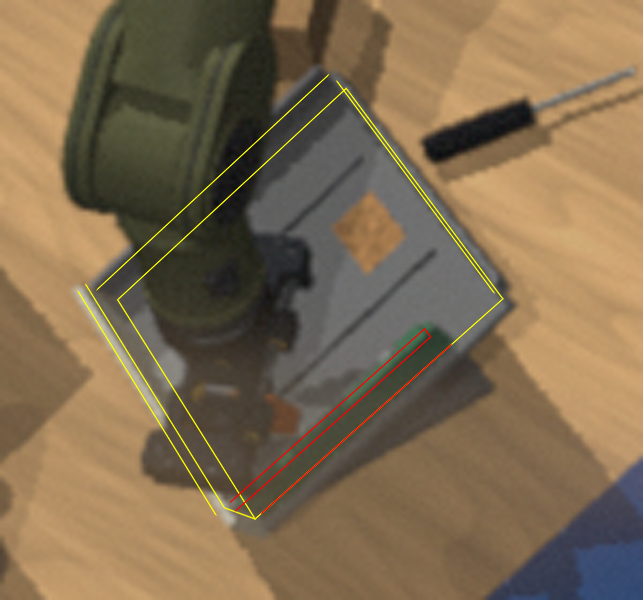

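View pics/s18b.png

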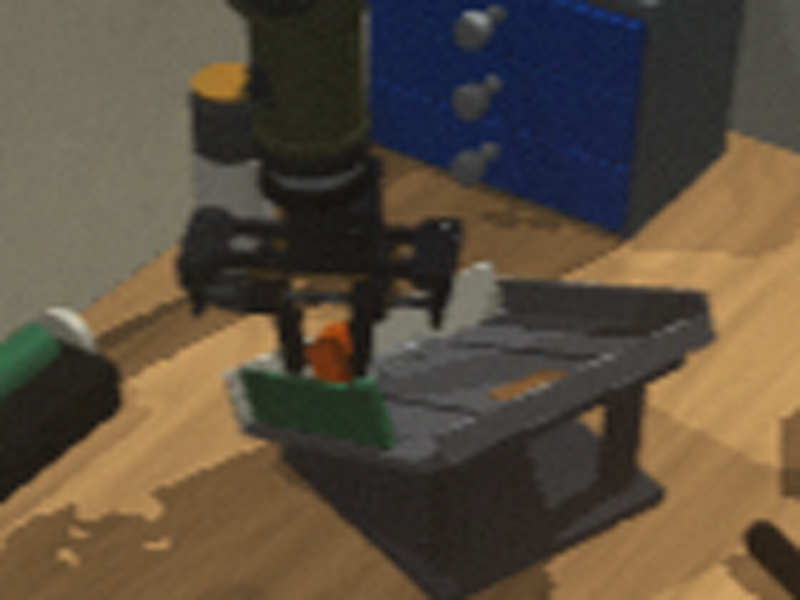

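```bash
python3 - <<'E'
from push import *
im=snapshot("wrist")
a=cv2.resize(im[180:260,290:410,::-1],None,fx=6.6,fy=6.6,interpolation=cv2.INTER_CUBIC); cv2.imwrite("pics/z1.png",a[:600,:800])
b=cv2.resize(im[305:365,180:350,::-1],None,fx=4.7,fy=4.7,interpolation=cv2.INTER_CUBIC); cv2.imwrite("pics/z2.png",b)
E
```

```text
(no output)
```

View pics/z1.png

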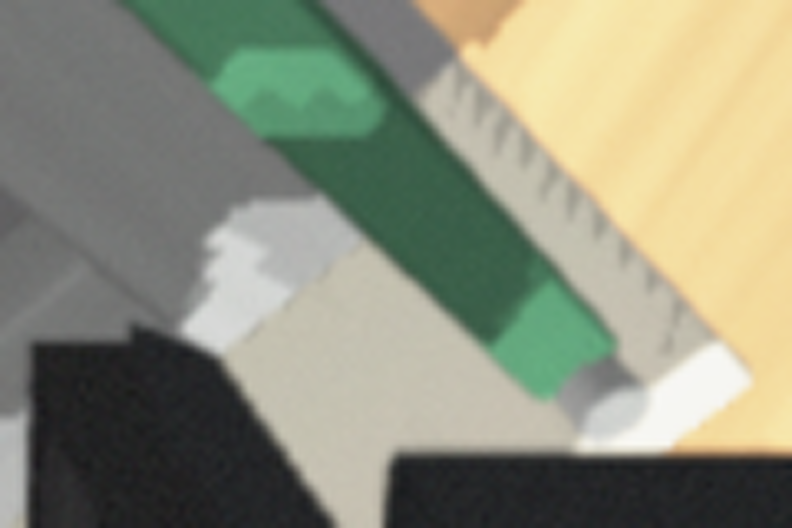

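View pics/z2.png

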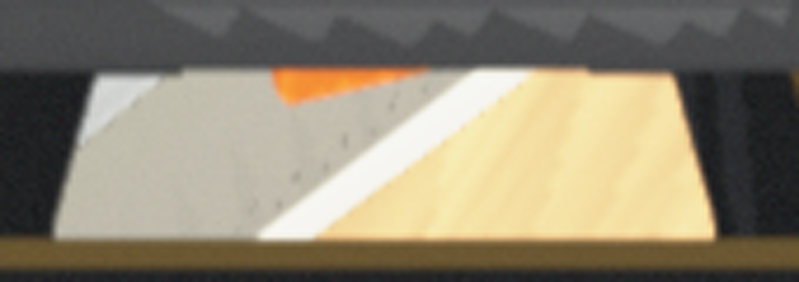

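```bash
python3 - <<'E'
from push import *
cp=camera_params("wrist"); n=Tc[0].apply([0,0,1])
def pl(px,z):
    o,d=ray(px,cp); p0=cpt((0,0,z)); t=((p0-o)@n)/(d@n); return incas(o+d*t)[:2].round(1)
print("leg y edge",[pl(p,10+5).tolist() for p in [(345.3,216.4),(323.3,233.8),(215.1,321),(197,335.9)]])
print("wall top inner",[pl(p,45).tolist() for p in [(387,238.3),(377.9,247.4),(281.1,319.9),(234.9,356.1)]])
print("guide top inner",[pl(p,45).tolist() for p in [(190/1.5625,0),(190/1.5625+108,103),(308.2,180),(371.8,240.6)]])
im=snapshot("wrist")
a=cv2.resize(im[0:120,80:240,::-1],None,fx=5,fy=5,interpolation=cv2.INTER_CUBIC); cv2.imwrite("pics/z3.png",a)
E
```

```text
leg y edge [[3.3, 1.4], [2.9, 18.9], [-0.7, 118.7], [-1.7, 138.2]]
wall top inner [[5.6, -9.4], [3.6, -2.7], [1.1, 68.3], [-1.8, 109.0]]
guide top inner [[156.8, 0.3], [119.8, -0.7], [73.8, -1.3], [12.3, -2.8]]
```

View pics/z3.png

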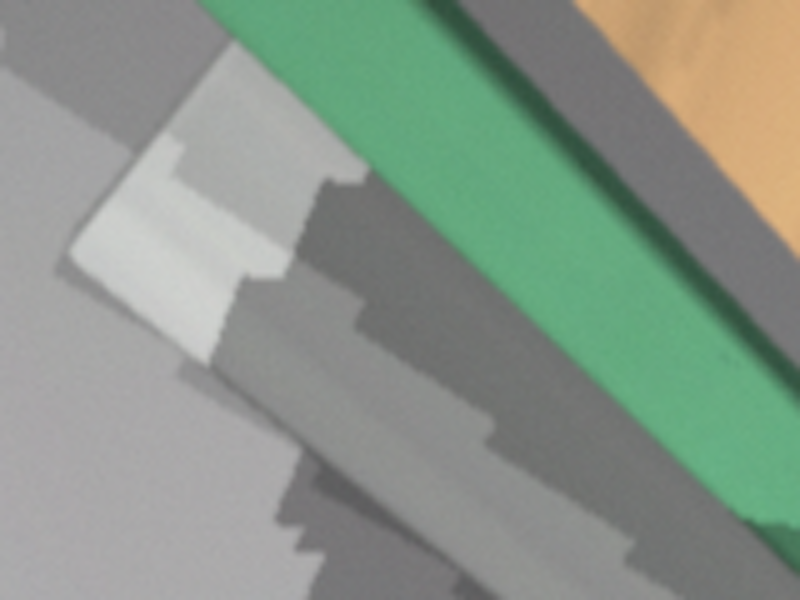

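Request:
{"name": "apply_moves", "arguments": {
  "delta_pos": [
    [0, 0.5, -0.1],
    [0, 0.8, -0.2],
    [0, 0.8, -0.2],
    [0, 0.8, -0.2],
    [0, 0.8, -0.2],
    [0, 0.8, -0.2],
    [0, 0.8, -0.2],
    [0, 0.8, -0.2],
    [0, 0.8, -0.2],
    [0, 0.8, -0.2]
  ],
  "yaw": [0, 0, 0, 0, 0, 0, 0, 0, 0, 0],
  "gripper": [38, 38, 38, 38, 38, 38, 38, 38, 38, 38],
  "force": 16
}}

```text
clock: 18.92
tool_pos: [0.6767, -0.1721, 0.0957]
eef_rot: [0.35, 0.607, -0.388, 0.599]
contact_force: [-15.7, -8.3, 16.3]
opening: 0.383
```

```bash
python3 - <<'E'
from push import *
s=get_state(); F=-s['contact_force']; print("F on square in cas",Tc[0].inv().apply(F).round(1))
for i in range(6): im=snapshot("wrist")
s=get_state(); F=-s['contact_force']; print("F on square in cas",Tc[0].inv().apply(F).round(1))
crop("wrist","s19w",[],(0,0,512,384),im=im)
a=cv2.resize(im[180:260,290:410,::-1],None,fx=6.6,fy=6.6,interpolation=cv2.INTER_CUBIC)
b=cv2.resize(im[305:365,180:350,::-1],None,fx=4.6,fy=3.2,interpolation=cv2.INTER_CUBIC)
c=np.zeros((528+192,792,3),np.uint8); c[:528]=a[:528,:792]; c[528:528+192,:782]=b[:192,:782]; cv2.imwrite("pics/z4.png",cv2.resize(c,None,fx=.83,fy=.83))
E
python3 go.py .6761 -.173 .0916 27.7
```

```text
F on square in cas [-17.9 -13.3  -9.2]
F on square in cas [-17.3 -13.9  -7.5]
t 19.22 pos [ 0.6767 -0.1721  0.0957] tilt(x) [-0.037 -0.041 -0.998] jaw 27.0 F [-16.1  -8.8  14.5] op 0.382 q7 0.16 q [ 0.42  1.03 -0.54  1.39  0.64  0.94  0.16]
delta cm [ 0.42 -0.08  0.05] rows>= 0.10290484588041823
yaw rad (tool x down => -ccw): -0.011
```

View pics/z4.png

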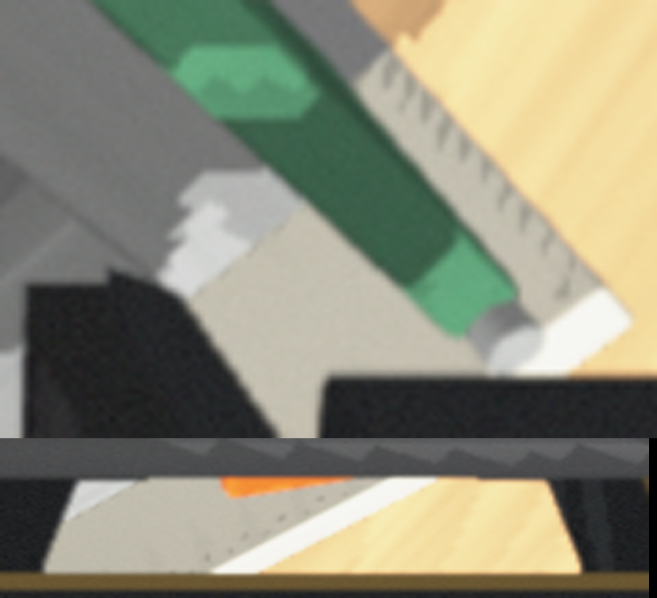

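Request:
{"name": "apply_moves", "arguments": {
  "delta_pos": [
    [0, 0.5, -0.3],
    [-0.05, 0.9, -0.6],
    [-0.05, 0.9, -0.6],
    [-0.05, 0.9, -0.6],
    [-0.05, 0.9, -0.6],
    [-0.05, 0.9, -0.6],
    [-0.05, 0.9, -0.6],
    [-0.05, 0.9, -0.6],
    [-0.05, 0.9, -0.6],
    [-0.05, 0.9, -0.6]
  ],
  "yaw": [0, 0, 0, 0, 0, 0, 0, 0, 0, 0],
  "gripper": [38, 38, 38, 38, 38, 38, 38, 38, 38, 38],
  "force": 18
}}

```text
clock: 20.05
tool_pos: [0.6768, -0.1718, 0.0955]
eef_rot: [0.345, 0.607, -0.396, 0.597]
contact_force: [-13.0, -13.9, 11.3]
opening: 0.383
```

```bash
python3 - <<'E'
from push import *
s=get_state(); F=-s['contact_force']; print("F on square in cas",Tc[0].inv().apply(F).round(1))
for i in range(8): im=snapshot("wrist")
s=get_state(); F=-s['contact_force']; print("F on square in cas",Tc[0].inv().apply(F).round(1))
crop("wrist","s20w",[],(0,0,512,384),im=im)
E
python3 go.py .6761 -.173 .0916 27.7
```

```text
F on square in cas [-11.6 -17.6  -6.7]
F on square in cas [-11.3 -17.8  -5.8]
t 20.45 pos [ 0.6768 -0.1718  0.0956] tilt(x) [-0.049 -0.055 -0.997] jaw 26.8 F [-13.3 -14.   10.3] op 0.378 q7 0.15 q [ 0.4   1.03 -0.53  1.38  0.64  0.95  0.15]
delta cm [ 0.4  -0.09  0.07] rows>= 0.1005953818857846
yaw rad (tool x down => -ccw): -0.016
```

View pics/s20w.png

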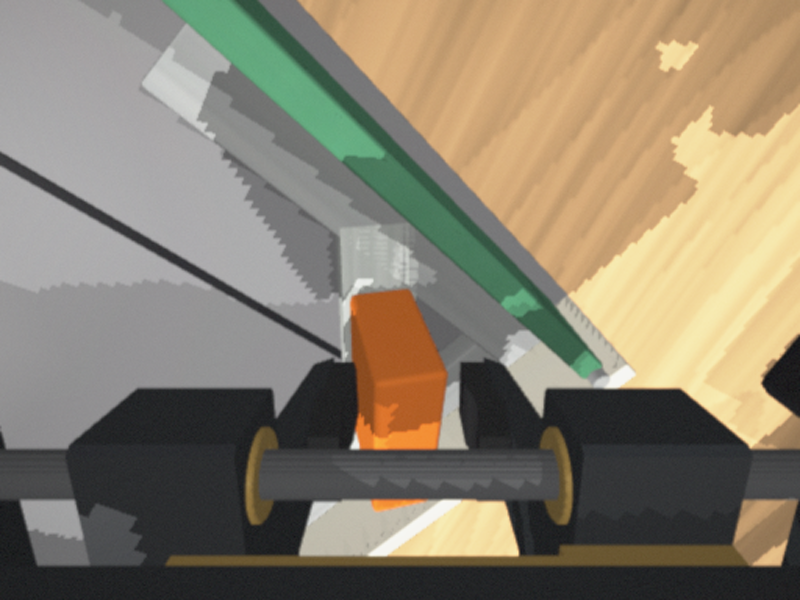

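Request:
{"name": "apply_moves", "arguments": {
  "delta_pos": [
    [0, -0.2, 0],
    [0, -0.4, 0],
    [-0.1, -0.5, 0],
    [-0.3, -0.5, 0],
    [-0.5, -0.6, 0],
    [-0.7, -0.7, 0],
    [-0.9, -0.8, 0],
    [-1.1, -0.8, 0],
    [-1.3, -0.8, 0],
    [-1.4, -0.8, 0]
  ],
  "yaw": [0, 0, 0, 0, 0, 0, 0, 0, 0, 0],
  "gripper": [38, 36, 33, 30, 28, 26, 23, 20, 10, 5],
  "force": 20
}}

```text
clock: 21.28
tool_pos: [0.6699, -0.1749, 0.1099]
eef_rot: [0.344, 0.607, -0.396, 0.597]
contact_force: [-0.1, -1.0, -2.5]
opening: 0.236
```

```bash
python3 - <<'E'
from push import *
im=snapshot("wrist"); crop("wrist","s21w",[],(0,0,512,384),im=im); crop("side","s21b",[],(200,80,340,185))
E
python3 go.py .6761 -.173 .0916 27.7
```

```text
t 21.38 pos [ 0.6698 -0.175   0.1098] tilt(x) [-0.05  -0.055 -0.997] jaw 26.8 F [-0.8 -2.3 -1.2] op 0.234 q7 0.16 q [ 0.41  1.01 -0.54  1.39  0.63  0.96  0.16]
delta cm [1.78 0.77 0.06] rows>= 0.4647245272210221
yaw rad (tool x down => -ccw): -0.016
```

View pics/s21w.png

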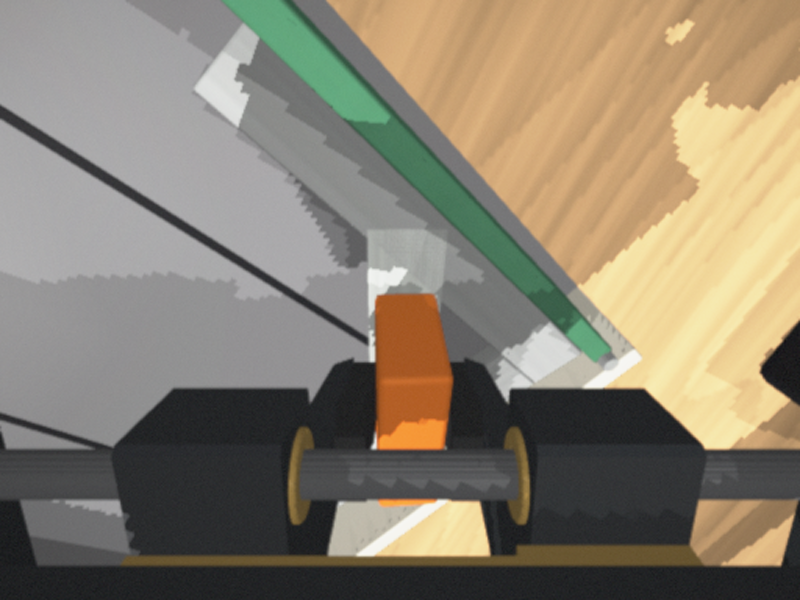

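View pics/s21b.png

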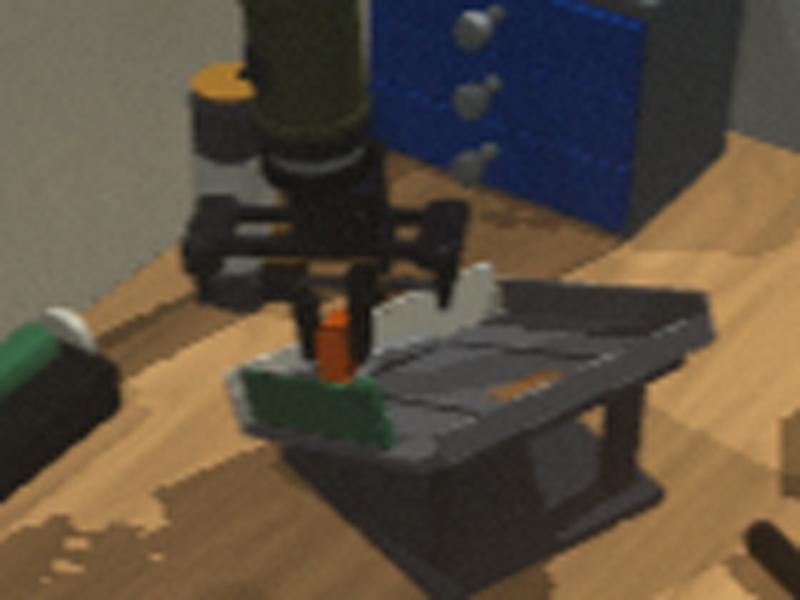

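```bash
python3 go.py .660 -.181 .13 26.8; python3 go.py .650 -.186 .24 26.8
```

```text
t 21.38 pos [ 0.6698 -0.175   0.1098] tilt(x) [-0.05  -0.055 -0.997] jaw 26.8 F [-0.8 -2.3 -1.2] op 0.234 q7 0.16 q [ 0.41  1.01 -0.54  1.39  0.63  0.96  0.16]
delta cm [-1.93 -1.29  0.15] rows>= 0.5572075699974484
yaw rad (tool x down => -ccw): -0.001
t 21.38 pos [ 0.6698 -0.175   0.1098] tilt(x) [-0.05  -0.055 -0.997] jaw 26.8 F [-0.8 -2.3 -1.2] op 0.234 q7 0.16 q [ 0.41  1.01 -0.54  1.39  0.63  0.96  0.16]
delta cm [-12.82  -3.17   0.44] rows>= 3.1686428752108915
yaw rad (tool x down => -ccw): -0.001
```

Request:
{"name": "apply_moves", "arguments": {
  "delta_pos": [
    [-0.6, -0.5, 0.1],
    [-1.3, -0.9, 0.1],
    [-2, -1.3, 0.2],
    [-4, -1.8, 0.2],
    [-6, -2.2, 0.3],
    [-8, -2.5, 0.3],
    [-10, -2.8, 0.4],
    [-12.8, -3.2, 0.4],
    [-12.8, -3.2, 0.4]
  ],
  "yaw": [0, 0, 0, 0, 0, 0, 0, 0, 0],
  "gripper": [5, 5, 5, 5, 5, 5, 5, 5, 5]
}}

```text
clock: 22.13
tool_pos: [0.6519, -0.1857, 0.2463]
eef_rot: [0.346, 0.604, -0.395, 0.6]
contact_force: [0.9, 0.4, -0.9]
opening: 0.224
```

```bash
python3 - <<'E'
from push import *
crop("side","s22b",[(CAS,Tc,(0,255,255)),(gd(0),Tc,(0,0,255))],(180,70,340,190)); 
im=snapshot("scene");crop("scene","s22a",[],(110,100,260,240),im=im); crop("wrist","s22w",[],(0,0,512,384))
E
python3 go.py .541 .172 .24 71
```

```text
t 22.28 pos [ 0.649  -0.1858  0.2396] tilt(x) [-0.051 -0.055 -0.997] jaw 26.8 F [-0.1 -0.6 -4. ] op 0.224 q7 0.24 q [ 0.47  0.84 -0.6   1.36  0.54  1.15  0.24]
delta cm [ -1.47   6.47 -36.78] rows>= 8.962261539522856
yaw rad (tool x down => -ccw): -0.772
```

View pics/s22b.png

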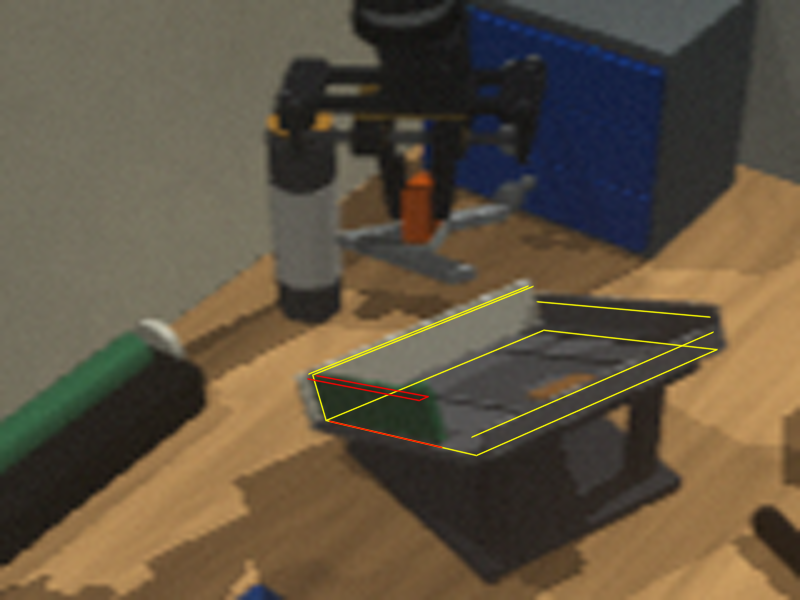

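View pics/s22a.png

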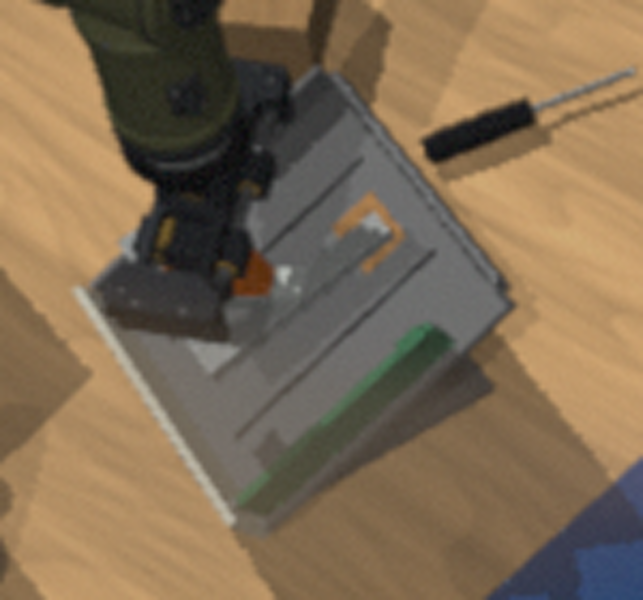

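View pics/s22w.png

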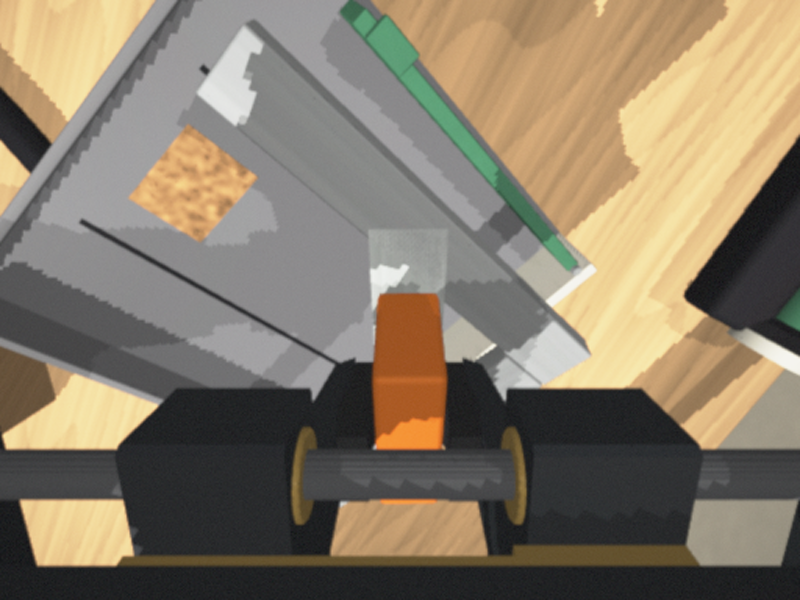

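```bash
python3 - <<'E'
from push import *
cp=camera_params("wrist"); im=snapshot("wrist")
a=cv2.resize(im[0:200,200:400,::-1],None,fx=3,fy=3,interpolation=cv2.INTER_CUBIC); cv2.imwrite("pics/z5.png",a)
n=Tc[0].apply([0,0,1])
def pl(px,z):
    px=np.array(px)/1.5625
    o,d=ray(px,cp); p0=cpt((0,0,z)); t=((p0-o)@n)/(d@n); return incas(o+d*t)[:2]
def ang(a,b,z):
    p,q=pl(a,z),pl(b,z); d=q-p; return np.round(p,1),np.round(q,1),round(float(np.arctan2(d[1],d[0])),4)
print("groove",ang((340,362),(82,221),5))
im2=snapshot("scene"); cs=camera_params("scene")
k=600/140
def pls(p,z):
    px=np.array(p)/k+[110,100]
    o,d=ray(px,cs); p0=cpt((0,0,z)); t=((p0-o)@n)/(d@n); return incas(o+d*t)[:2]
def angs(a,b,z):
    p,q=pls(a,z),pls(b,z); d=q-p; return np.round(p,1),np.round(q,1),round(float(np.arctan2(d[1],d[0])),4)
print("groove scene",angs((237,436),(434,252),5)); print("guide top inner scene",angs((240,497),(410,328),45))
print("wall top scene",angs((228,520),(80,290),45))
E
```

```text
groove (array([ 44.4, 157.3]), array([220.2, 163.7]), 0.0361)
groove scene (array([23.9, 58.5]), array([221.2,  62.8]), 0.0217)
guide top inner scene (array([16. , -5.6]), array([184.1,   4.7]), 0.061)
wall top scene (array([ -0.4, -13. ]), array([ -4.1, 219.9]), 1.5867)
```

View pics/z5.png

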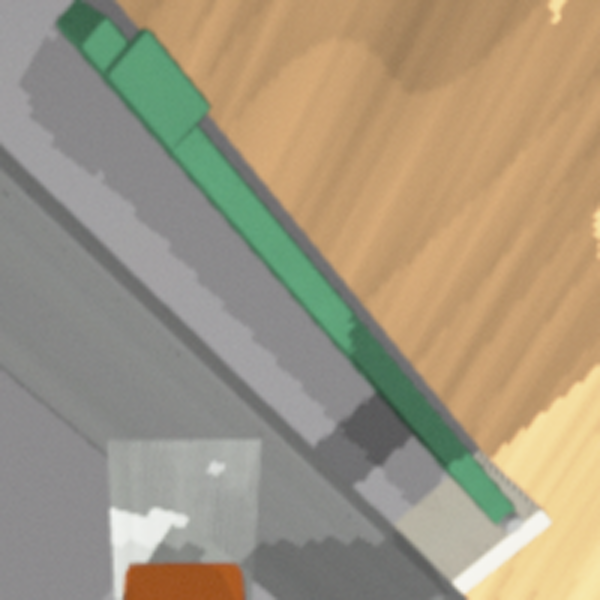

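```bash
python3 - <<'E'
from push import *
cp=camera_params("wrist"); im=snapshot("wrist"); n=Tc[0].apply([0,0,1])
hsv=cv2.cvtColor(im,cv2.COLOR_RGB2HSV); m=cv2.inRange(hsv,(60,60,40),(90,255,255)); m[:, 400:]=0
ys,xs=np.nonzero(m)
# left edge of green per row between rows 55..165
L=[];Rr=[]
for r in range(60,166):
    c=np.nonzero(m[r,200:390])[0]
    if len(c): L.append((200+c[0]-.5,r)); Rr.append((200+c[-1]+.5,r))
def pl(px,z):
    o,d=ray(px,cp); p0=cpt((0,0,z)); t=((p0-o)@n)/(d@n); return incas(o+d*t)[:2]
for nm,E in(("inner",L),("outer",Rr)):
    q=np.array([pl(p,44) for p in E]); k=np.abs(q[:,1]-np.median(q[:,1]))<12; p=np.polyfit(q[k,0],q[k,1],1); print(nm,p.round(4),k.sum(),q[k,0].min(),q[k,0].max(), np.std(q[k,1]-np.polyval(p,q[k,0])).round(2))
# groove in dark line and tray top-left
E
cat >/dev/null
```

```text
inner [ 0.0283 -2.996 ] 106 30.277800750804897 160.69236487037426 0.2
outer [  0.0205 -10.5442] 106 20.556697543109536 152.3544378489253 0.19
```

```bash
python3 go.py .545 .155 .2 71
```

```text
t 22.43 pos [ 0.6485 -0.1858  0.2381] tilt(x) [-0.053 -0.055 -0.997] jaw 26.8 F [ 0.4  0.1 -2.9] op 0.225 q7 0.24 q [ 0.47  0.84 -0.6   1.36  0.54  1.15  0.24]
delta cm [  2.49   6.38 -35.16] rows>= 8.590415325725276
yaw rad (tool x down => -ccw): -0.772
```

Request:
{"name": "apply_moves", "arguments": {
  "delta_pos": [
    [-2, 0, 0],
    [-4, 0.5, -2],
    [-4, 1.2, -6],
    [-4, 1.9, -10],
    [-4, 2.6, -14],
    [-4, 3.3, -18],
    [-4, 4, -22],
    [-4, 4.7, -26],
    [-3, 5.4, -30],
    [-1, 6, -33]
  ],
  "yaw": [0, 0, 0, -0.1, -0.2, -0.3, -0.4, -0.5, -0.6, -0.7],
  "gripper": [5, 5, 5, 5, 5, 5, 5, 5, 5, 5]
}}

```text
clock: 23.27
tool_pos: [0.5526, 0.1407, 0.2366]
eef_rot: [0.117, 0.707, -0.16, 0.679]
contact_force: [0.0, 0.8, -2.4]
opening: 0.225
```

```bash
python3 go.py .545 .155 .12 71
```

```text
t 23.27 pos [0.5526 0.1407 0.2366] tilt(x) [-0.05  -0.051 -0.997] jaw 67.5 F [ 0.   0.8 -2.4] op 0.225 q7 0.25 q [ 0.09  0.76 -0.79  1.68  0.62  1.05  0.25]
delta cm [11.6   1.8  -0.94] rows>= 2.8237438858472785
yaw rad (tool x down => -ccw): -0.062
```

Request:
{"name": "apply_moves", "arguments": {
  "delta_pos": [
    [3, 0.6, -0.3],
    [6, 1.2, -0.6],
    [9, 1.8, -0.9],
    [11.6, 1.8, -0.9],
    [11.6, 1.8, -0.9]
  ],
  "yaw": [-0.06, -0.06, -0.06, -0.06, -0.06],
  "gripper": [5, 5, 5, 5, 5]
}}

```text
clock: 23.68
tool_pos: [0.5417, 0.1529, 0.1145]
eef_rot: [0.094, 0.714, -0.14, 0.679]
contact_force: [-0.4, 0.1, -2.4]
opening: 0.227
```

```bash
python3 - <<'E'
from push import *
crop("side","s23b",[],(160,110,350,280)); crop("wrist","s23w",[],(0,0,512,384))
E
python3 go.py .545 .155 .065 71
```

```text
t 23.78 pos [0.5448 0.1546 0.1192] tilt(x) [-0.053 -0.052 -0.997] jaw 70.9 F [ 0.5  0.8 -2.2] op 0.231 q7 0.14 q [ 0.01  0.91 -0.7   1.78  0.79  0.84  0.14]
delta cm [5.4  0.41 0.19] rows>= 1.3002008673111571
yaw rad (tool x down => -ccw): -0.001
```

View pics/s23b.png

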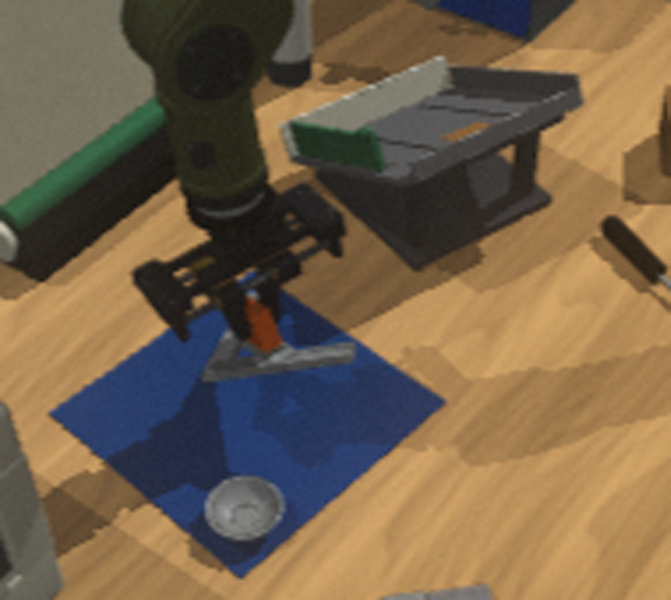

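View pics/s23w.png

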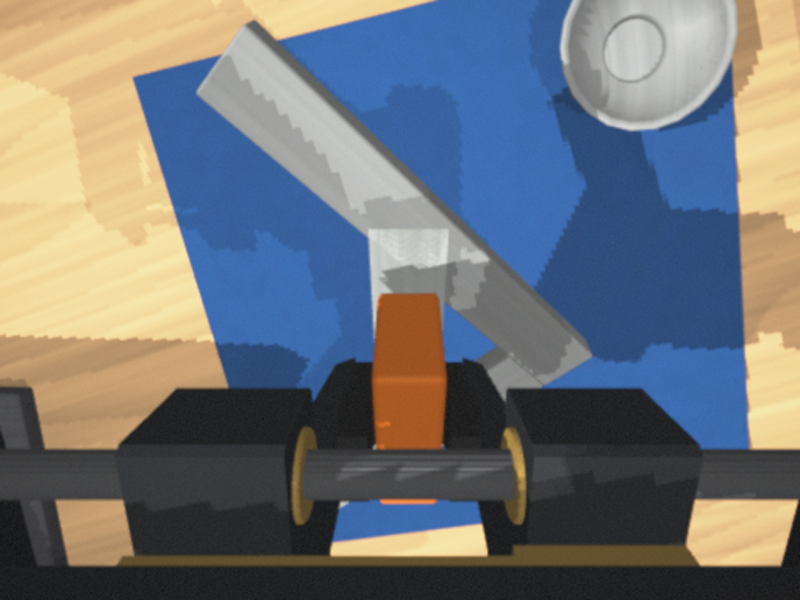

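Request:
{"name": "apply_moves", "arguments": {
  "delta_pos": [
    [2, 0.2, 0.1],
    [4, 0.3, 0.1],
    [5, 0.4, 0.2],
    [5.8, 0.4, 0.2],
    [6.6, 0.5, 0.2],
    [7.2, 0.5, 0.2],
    [7.6, 0.5, 0.2],
    [7.6, 0.5, 0.2]
  ],
  "yaw": [0, 0, 0, 0, 0, 0, 0, 0],
  "gripper": [5, 5, 5, 5, 5, 5, 5, 5],
  "force": 6
}}

```text
clock: 24.45
tool_pos: [0.5444, 0.1548, 0.0431]
eef_rot: [0.096, 0.712, -0.138, 0.682]
contact_force: [-0.6, -0.1, -0.3]
opening: 0.239
```

```bash
python3 - <<'E'
from push import *
crop("side","s24b",[],(160,110,350,280)); crop("wrist","s24w",[],(0,0,512,384))
E
python3 go.py .545 .155 .036 71
```

```text
t 24.55 pos [0.5446 0.155  0.0434] tilt(x) [-0.052 -0.051 -0.997] jaw 70.9 F [ 0.2  0.  -1.1] op 0.239 q7 0.05 q [-0.03  1.02 -0.62  1.8   0.9   0.72  0.05]
delta cm [0.73 0.07 0.06] rows>= 0.1775165364748593
yaw rad (tool x down => -ccw): -0.001
```

View pics/s24b.png

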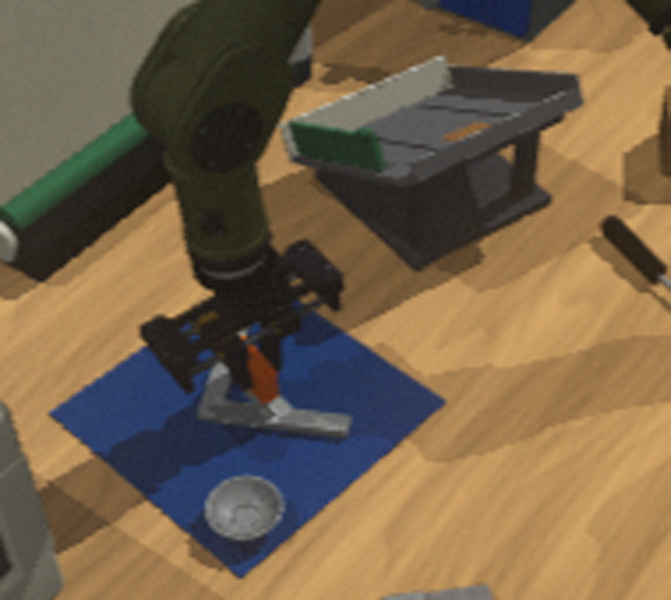

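View pics/s24w.png

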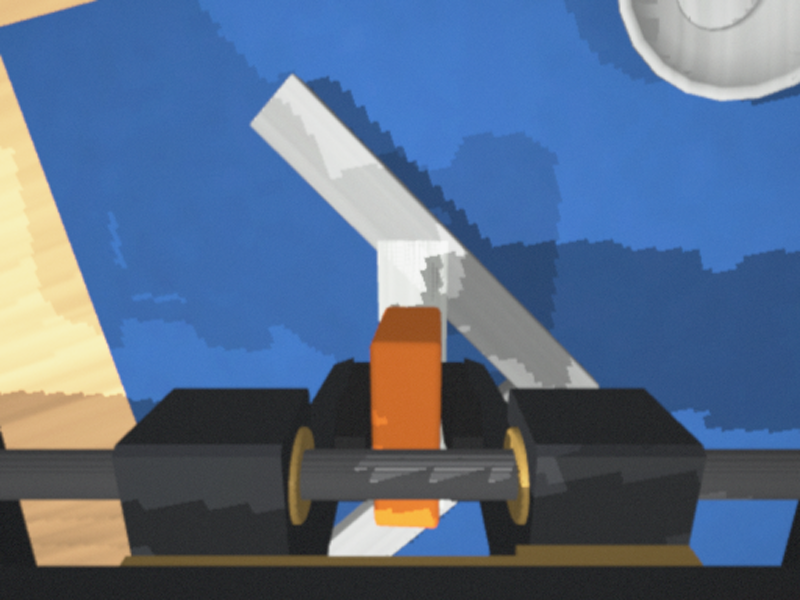

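Request:
{"name": "apply_moves", "arguments": {
  "delta_pos": [
    [0.3, 0, 0],
    [0.6, 0.05, 0],
    [0.9, 0.05, 0],
    [0.9, 0.05, 0],
    [0.9, 0.05, 0]
  ],
  "yaw": [0, 0, 0, 0, 0],
  "gripper": [5, 5, 5, 5, 5],
  "force": 4
}}

```text
clock: 24.97
tool_pos: [0.545, 0.1549, 0.0347]
eef_rot: [0.097, 0.711, -0.138, 0.682]
contact_force: [0.7, -0.2, 1.9]
opening: 0.236
```

```bash
python3 - <<'E'
from push import *
crop("side","s25b",[],(160,110,350,280)); crop("wrist","s25w",[],(0,0,512,384))
E
python3 go.py .545 .155 .036 71
```

```text
t 25.07 pos [0.545  0.1549 0.0347] tilt(x) [-0.051 -0.051 -0.997] jaw 70.9 F [ 0.9 -0.   1.2] op 0.237 q7 0.04 q [-0.04  1.03 -0.61  1.8   0.92  0.7   0.04]
delta cm [-0.13 -0.   -0.01] rows>= 0.03202746084082325
yaw rad (tool x down => -ccw): -0.002
```

View pics/s25b.png

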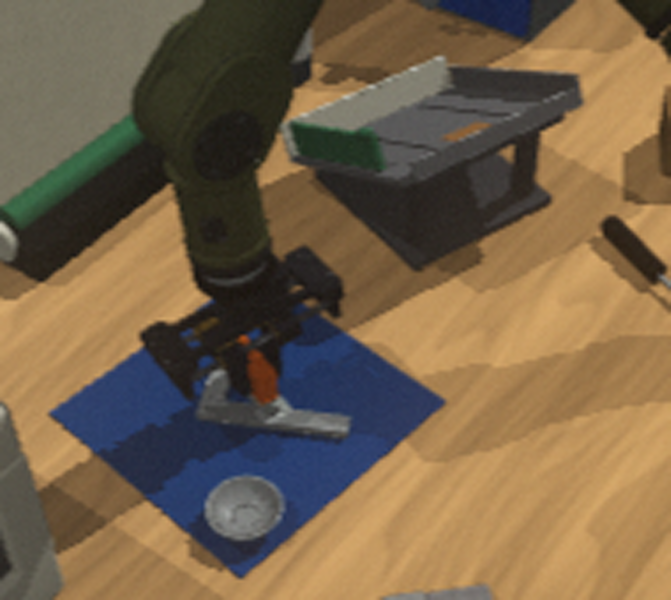

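View pics/s25w.png

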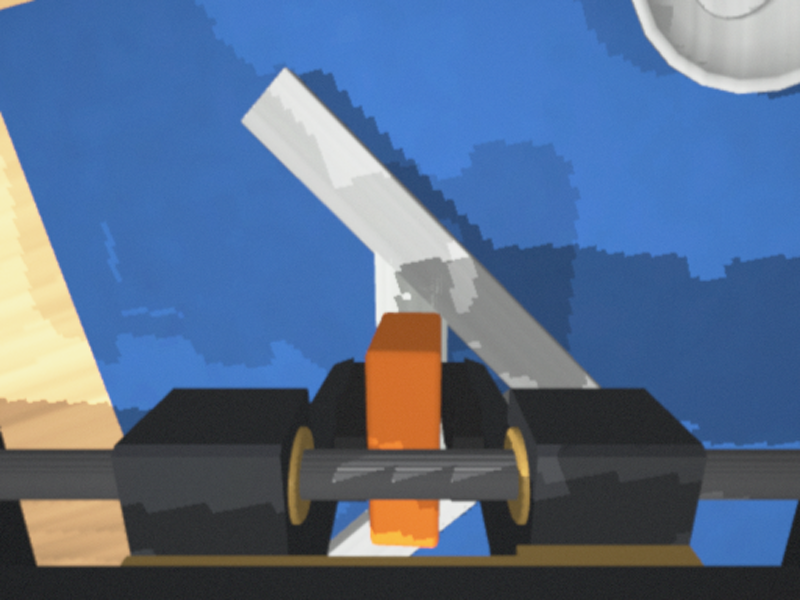

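Request:
{"name": "apply_moves", "arguments": {
  "delta_pos": [
    [0.2, 0, 0],
    [0.3, 0, 0],
    [0.3, 0, 0],
    [0.3, 0, 0],
    [0.3, 0, 0],
    [0.2, 0, 0],
    [0.1, 0, 0]
  ],
  "yaw": [0, 0, 0, 0, 0, 0, 0],
  "gripper": [5, 5, 5, 5, 5, 5, 5],
  "force": 3
}}

```text
clock: 25.65
tool_pos: [0.5443, 0.1549, 0.0332]
eef_rot: [0.097, 0.712, -0.138, 0.682]
contact_force: [0.0, 0.0, -1.6]
opening: 0.237
```

```bash
python3 - <<'E'
from push import *
crop("wrist","s26w",[],(0,0,512,384))
E
python3 go.py .545 .155 .036 71
```

```text
t 25.70 pos [0.5444 0.1549 0.0334] tilt(x) [-0.052 -0.051 -0.997] jaw 70.9 F [-0.4 -0.1 -2.2] op 0.233 q7 0.04 q [-0.04  1.03 -0.61  1.8   0.92  0.7   0.04]
delta cm [-0.26  0.01  0.04] rows>= 0.06370386082007959
yaw rad (tool x down => -ccw): -0.001
```

View pics/s26w.png

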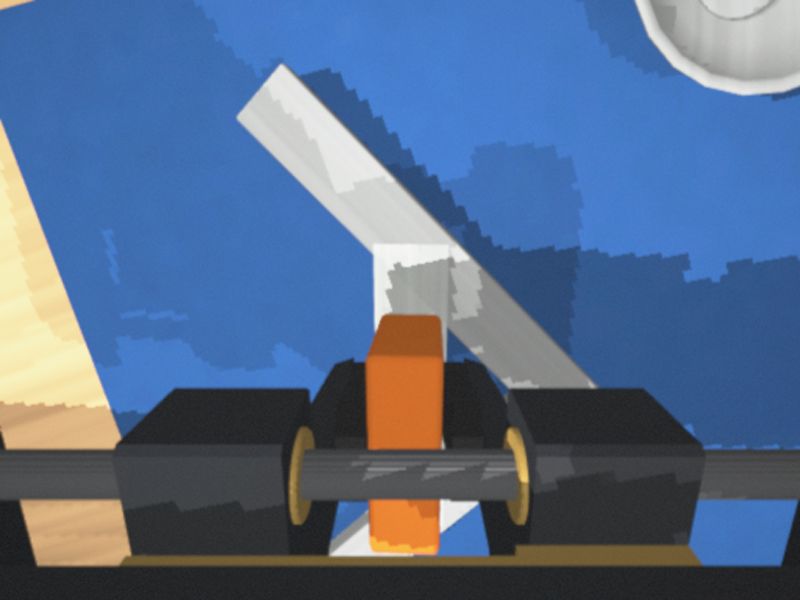

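Request:
{"name": "apply_moves", "arguments": {
  "delta_pos": [
    [0.1, 0, 0],
    [0.1, 0, 0],
    [0.1, 0, 0],
    [0.1, 0, 0],
    [0.1, 0, 0],
    [0.1, 0, 0],
    [0.1, 0, 0],
    [0.1, 0, 0]
  ],
  "yaw": [0, 0, 0, 0, 0, 0, 0, 0],
  "gripper": [25, 27, 29, 29, 24, 20, 5, 5],
  "force": 3
}}

```text
clock: 26.37
tool_pos: [0.5444, 0.1549, 0.0325]
eef_rot: [0.097, 0.712, -0.138, 0.682]
contact_force: [-0.5, -0.5, 0.4]
opening: 0.235
```

```bash
python3 - <<'E'
from push import *
s=get_state();print(s['opening'],s['contact_force'])
crop("wrist","s27w",[],(0,0,512,384))
crop("side","s27b",[],(160,110,350,280))
E
python3 go.py .545 .155 .036 71
```

```text
0.235308060988327 [-0.52068445 -0.52857085  0.44653699]
t 26.47 pos [0.5444 0.1548 0.0324] tilt(x) [-0.052 -0.051 -0.997] jaw 70.9 F [ 0.4 -0.  -0.4] op 0.234 q7 0.04 q [-0.04  1.04 -0.6   1.8   0.92  0.7   0.04]
delta cm [-0.36  0.01  0.04] rows>= 0.08724727391304138
yaw rad (tool x down => -ccw): -0.002
```

View pics/s27w.png

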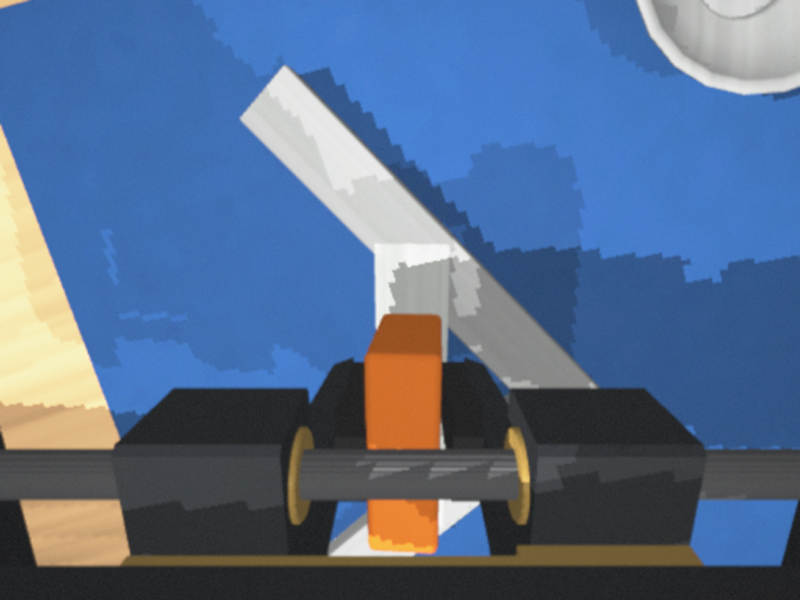

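Request:
{"name": "apply_moves", "arguments": {
  "delta_pos": [
    [0, 0, 0],
    [0, 0, 0],
    [0, 0, 0],
    [-1, -0.1, 0],
    [-1.9, -0.1, 0],
    [-1.9, -0.1, 0],
    [-1.9, -0.1, 0],
    [-1.9, -0.1, 0],
    [-1.9, -0.1, 0],
    [-1.9, -0.1, 0]
  ],
  "yaw": [0, 0, 0, 0, 0, 0, 0, 0, 0, 0],
  "gripper": [29, 32, 32, 32, 32, 26, 22, 10, 5, 5],
  "force": 3
}}

```text
clock: 27.3
tool_pos: [0.5456, 0.1551, 0.0517]
eef_rot: [0.097, 0.711, -0.138, 0.682]
contact_force: [0.6, -0.3, 3.8]
opening: 0.237
```

Request:
{"name": "apply_moves", "arguments": {
  "delta_pos": [
    [0.2, 0, 0],
    [0.2, 0, 0],
    [0.2, 0, 0],
    [0.2, 0, 0]
  ],
  "yaw": [0, 0, 0, 0],
  "gripper": [5, 5, 5, 5]
}}

```text
clock: 27.63
tool_pos: [0.5455, 0.1551, 0.0495]
eef_rot: [0.097, 0.711, -0.138, 0.682]
contact_force: [1.1, -0.5, 2.2]
opening: 0.241
```

```bash
python3 - <<'E'
from push import *
crop("wrist","s28w",[],(0,0,512,384))
crop("side","s28b",[],(160,110,350,280))
E
python3 go.py .545 .155 .036 71
```

```text
t 27.73 pos [0.5455 0.1551 0.0495] tilt(x) [-0.051 -0.05  -0.997] jaw 70.9 F [1.5 0.3 1.8] op 0.236 q7 0.06 q [-0.03  1.01 -0.62  1.8   0.89  0.73  0.06]
delta cm [ 1.35  0.06 -0.  ] rows>= 0.32488787253209656
yaw rad (tool x down => -ccw): -0.002
```

View pics/s28w.png

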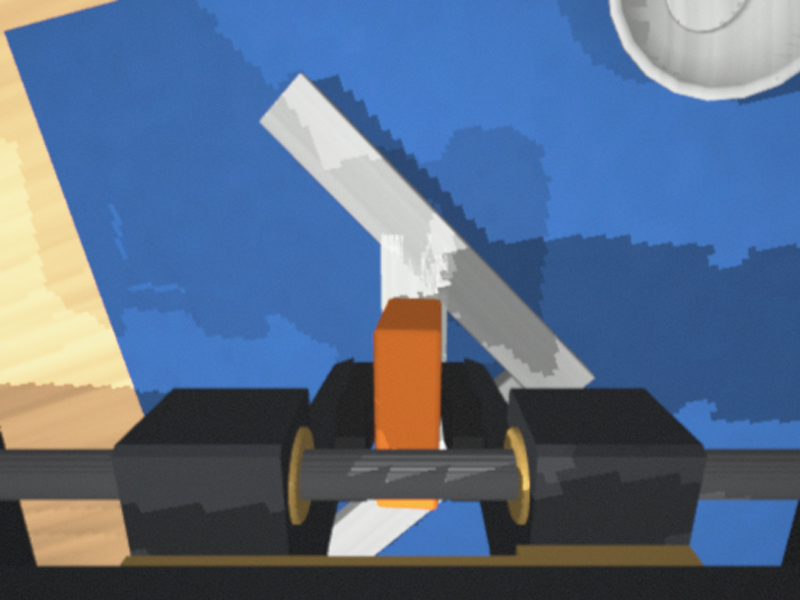

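View pics/s28b.png

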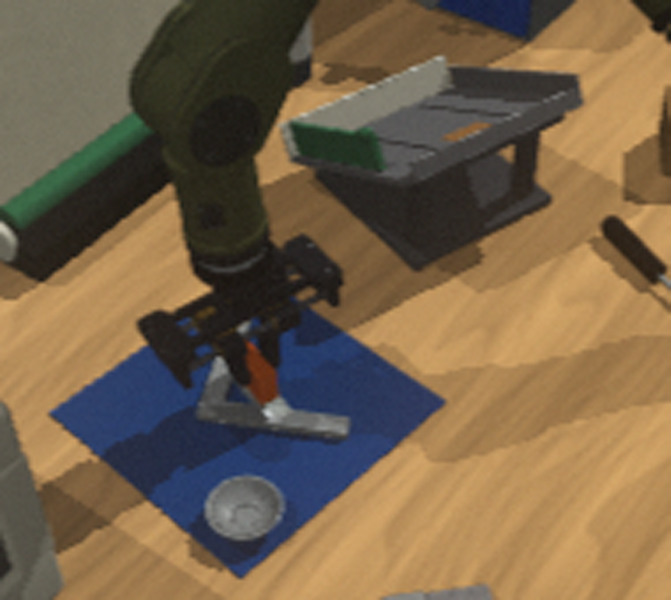

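Request:
{"name": "apply_moves", "arguments": {
  "delta_pos": [
    [0, 0, 0],
    [0, 0, 0],
    [0, 0, 0],
    [0, 0, 0],
    [0, 0, 0],
    [0, 0, 0],
    [-3, -0.2, 0],
    [-7, -0.4, 0],
    [-11, -0.7, 0],
    [-14, -0.9, 0]
  ],
  "yaw": [0, 0, 0, 0, 0, 0, 0, 0, 0, 0],
  "gripper": [40, 60, 70, 70, 70, 70, 70, 70, 70, 70]
}}

```text
clock: 28.57
tool_pos: [0.5499, 0.1542, 0.1926]
eef_rot: [0.097, 0.711, -0.137, 0.683]
contact_force: [-0.1, -0.1, -1.0]
opening: 0.7
```

Request:
{"name": "apply_moves", "arguments": {
  "delta_pos": [
    [0, 0, 0],
    [0, 0, 0],
    [0, 0, 0],
    [0, 0, 0]
  ],
  "yaw": [0, 0, 0, 0],
  "gripper": [70, 70, 70, 70]
}}

```text
clock: 28.9
tool_pos: [0.549, 0.1534, 0.191]
eef_rot: [0.097, 0.712, -0.138, 0.682]
contact_force: [-0.0, 0.2, -0.2]
opening: 0.701
```

```bash
python3 - <<'E'
from push import *
cp=camera_params("wrist")
crop("wrist","s29w",[(SQ,sq([.5455,.1551,.003],np.radians(206)),(0,255,0))],(0,0,512,384),cp)
crop("side","s29b",[(SQ,sq([.5455,.1551,.003],np.radians(206)),(0,255,0)),(CAS,Tc,(0,255,255))],(160,110,350,280))
crop("scene","s29a",[],(110,110,370,310))
E
python3 go.py .545 .155 .036 71
```

```text
t 29.05 pos [0.5492 0.1538 0.1912] tilt(x) [-0.052 -0.05  -0.997] jaw 71.0 F [-0.4  0.1 -0.3] op 0.700 q7 0.23 q [ 0.05  0.82 -0.77  1.72  0.69  0.97  0.23]
delta cm [15.49  0.97  0.07] rows>= 3.7227144881387666
yaw rad (tool x down => -ccw): -0.001
```

View pics/s29w.png

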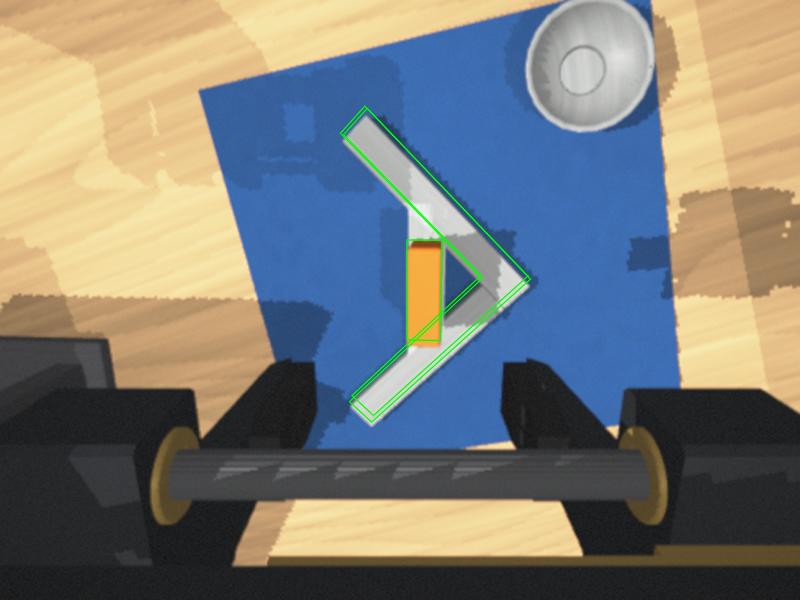

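View pics/s29b.png

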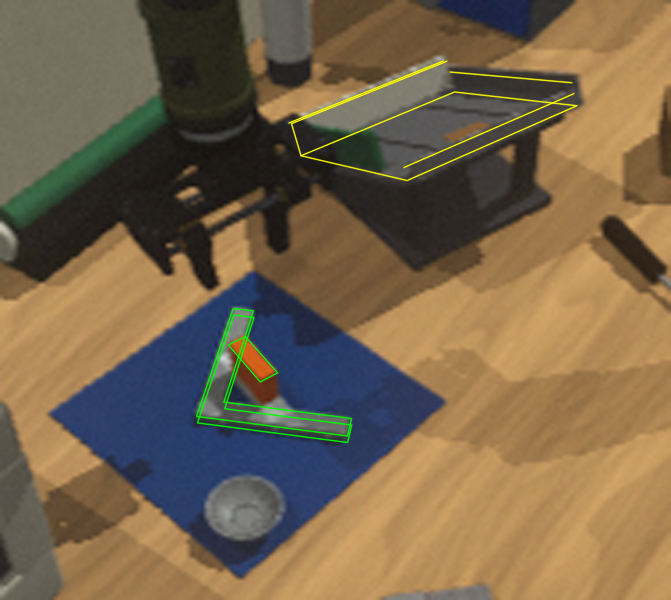

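View pics/s29a.png

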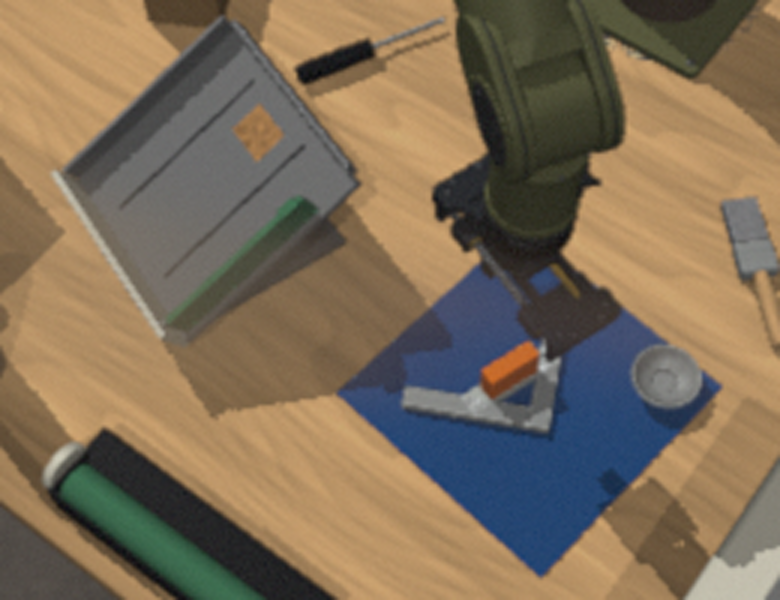

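```bash
cat > gm.py <<'E'
from push import *
im=snapshot("scene"); cp=camera_params("scene")
a=cv2.resize(im[110:235,120:240,::-1],None,fx=4.8,fy=4.8,interpolation=cv2.INTER_CUBIC); cv2.imwrite("pics/z6.png",a)
hsv=cv2.cvtColor(im,cv2.COLOR_RGB2HSV); m=cv2.inRange(hsv,(55,70,30),(95,255,255)); m[:160]=0; m[225:]=0; m[:,:155]=0; m[:,230:]=0
ys,xs=np.nonzero(m); print(len(xs),xs.min(),xs.max(),ys.min(),ys.max())
# model silhouette fit: iou over angle & small offset
best=[]
def mask(ang,T):
    r=R.from_euler('z',ang); V=[]
    for x in(-4,181): 
        for y in(-4,4):
            for z in(0,40): V.append(r.apply([x,y,z])+[6,-4,0])
    for x in (160,178):
        for y in(-4,4): V.append(r.apply([x,y,45])+[6,-4,0])
    p=proj(T[0].apply(np.array(V)/1000)+T[1],cp)
    S=8; M=np.zeros((384*2,512*2),np.uint8); cv2.fillConvexPoly(M,cv2.convexHull(np.round((p*2+.5)*16).astype(np.int32)),255,cv2.LINE_8,4)
    return cv2.resize(M,(512,384),interpolation=cv2.INTER_AREA)>127
mm=m>0
for dx in range(-6,7,2):
  for dy in range(-6,7,2):
    for a in np.arange(-.04,.09,.01):
        T=(Tc[0],Tc[1]+Tc[0].apply([dx/1000,dy/1000,0.004]))
        k=mask(a,T); best.append(((k&mm).sum()/(k|mm).sum(),dx,dy,round(a,3)))
best.sort(reverse=True); print(best[:8])
E
python3 gm.py
```

```text
50 197 214 176 187
[(np.float64(0.08130081300813008), 4, -2, np.float64(0.05)), (np.float64(0.08103727714748785), 6, -6, np.float64(0.08)), (np.float64(0.08064516129032258), 4, 6, np.float64(0.01)), (np.float64(0.08025682182985554), 6, -2, np.float64(0.05)), (np.float64(0.08025682182985554), 6, -6, np.float64(0.06)), (np.float64(0.08025682182985554), 4, 0, np.float64(0.05)), (np.float64(0.08019639934533551), 4, 6, np.float64(0.0)), (np.float64(0.08), 4, -6, np.float64(0.08))]
```

View pics/z6.png

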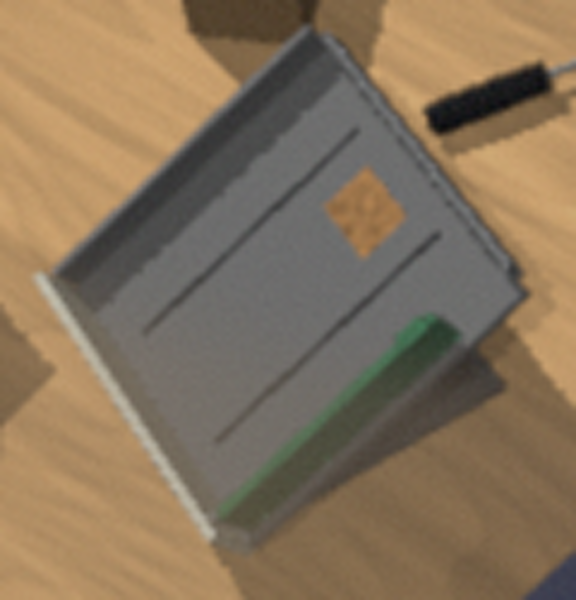

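```bash
python3 - <<'E'
from plant import *
print(get_state()['clock'],get_state()['contact_force']); print(finish_job())
E
```

```text
29.1 [0.2108904  0.22849966 0.20805493]
the job is handed in; nothing more can be done
None
```

I pressed the square into the cassette corner, put it back flat on the mat and handed the job in at 29.1 s. There was no verdict, so what follows rests on my own checks.

**How it was done:** The first grasp closed too early and missed, without moving the square; the second held. Moves can only turn the tool about its own axis, so it could not be tilted to the slope. I let the square pivot in a light grip and loosened jaws until it lay on the sloping floor. I then pushed on the grip with one finger, and the square swung the guide home.

**Corner press:** I held it there three times, each for about a second. In the last two the wrist force was about 11–18 N towards the end wall and 13–18 N towards the guide. The force on each face was not measured directly. In the pictures both legs looked flush, with no gap seen.

**Guide:** From the wrist camera, after lifting off, its direction agreed with the tray groove to about 0.01 rad. A rough hand-picked check in the scene camera had put it about 0.04 rad off. An automatic check in the scene camera did not work. A last close look at the final scene picture showed the guide running along the tray edge.

**On the mat:** I opened the jaws slightly so the square would settle flat, then re-gripped it at 3 N while pressing it on the mat, because the tool had picked up a slight tilt of about 0.07 rad. I then released it. The last pictures show it flat, with the grip about 21 mm from the middle of the mat. The robot was clear of it, with wrist force near zero, and the dish and the other items I could see looked untouched.

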